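Load the market stall's heavy-duty stapler

ROBOT

A 7-joint arm with a two-finger parallel gripper is mounted at the origin on the work surface. World frame = base frame: x ahead of the robot, y to its left, z up, the work surface at z = 0. Lengths are in m, angles in rad, forces in N, time in s.
With the tool pointing down it reaches from about 0.4 to 0.9 m from the base axis. Payload 5.6 kg.
Tool frame: the origin (TCP) lies at the very end of the fingers, on their centre line; the grasp point (between the pads) lies 19 mm behind it; z points along the fingers, y is the line along which they close (so a half turn about z gives the same grasp; the last joint's range is limited). The gripper opens to 92 mm and grips with 3 to 60 N. Pads are 20 mm wide; open, the fingers measure 128 mm over their backs; the gripper's body (75 mm by 189 mm) begins 69 mm behind the grasp point.
Start: joints at [1.066, 0.468, -0.012, 1.603, 0.006, 1.071, -0.056], TCP at [0.29, -0.582, 0.192] pointing down, gripper open.
Joint ranges: [-2.53, 2.53], [-0.31, 2.02], [-1.57, 1.55], [0.28, 2.44], [-1.29, 4.43], [0.15, 1.84], [-2.92, 2.92]. Speed limits (rad/s): [2.57, 2.57, 3.14, 3.14, 3.14, 3.14, 3.14].

INTERFACE

Orientations are given as a 3x3 rotation matrix whose columns are the frame's x, y, z axes.
In Python, from workcell import r gives the robot as it stands.
- The arm moves only by the tool servo_tool, never from a script. Its argument "commands" is a list of rows, each an object of numbers: "dx", "dy", "dz": the shift along the tool's x, y, z in m; "ax", "ay", "az": the turn, a rotation vector about the tool's x, y, z in degrees. A call has 1 to 5 rows; each row is the pose to reach, as a shift and turn from the pose commanded when the call began, along the tool's axes at that moment; what a row does not reach only later rows make up. A row lasts 1/12 s, in which the tool goes at most 41.7 mm and 7.16 degrees, less where a joint would pass 70% of its speed; a pose out of reach is approached as far as the arm can. A call with a gripper value outside its range is refused whole. "hand" is the finger opening in m, from 0 to 0.0919, set as the call begins (left out, the last holds). The fingers move at their own pace and stop on an object; the grip force is fixed at half the most. Time passes only in rows, so rows that repeat a pose let the fingers close. It gives the time, the measured TCP pose, the force, the opening and the grip force at its end, in the units of the state.
- r.read_state(): the state, without advancing time (a new reading comes with each control period).
- r.capture(name): name is "side" or "top"; returns the picture (420x560x3 uint8, red, green, blue); there is no depth.
- r.camera_model(name): a dict with "fx", "fy", "cx", "cy" (pixels), "position" and "orientation" of the camera in the world. Camera axes: x right, y up, looking along -z (the intrinsics and any distortion apply to the point x, -y, -z); pixel columns grow to the right and rows downward; lengths in m; the calibration is good to about 2 mm. A picture is of the moment at which its call begins. camera_model takes no time and is no camera call.
- r.finish_job(): hands the job in; it is judged then, once.
The state is a dict: "time": time; "qpos": joint angles; "qvel": joint speeds; "joint_torque": joint torques, N m; "tcp_pos": TCP position; "tool_rot": TCP orientation; "ft_force": force on the tool from outside, world axes, zero at the start; "ft_torque": the same for the moment, N m; "width": finger opening in m; "gripper_force": force on a finger pad.
Only numpy, scipy, OpenCV 4.12 (cv2) and the standard library are available. Lean on these libraries where they do the work, as an engineer would, in place of code of your own. Each camera call takes 0.05 s, during which the arm holds its last target. There are 200 camera calls.

TASK

Load the heavy-duty stapler with the bright steel staple strip: set it crown up astride the core rail of the open channel, push the spring follower back with the strip's tail until its front end can drop behind the nose plate, seat it fully down and let go. Then swing the stapler's head shut and press it until it clicks fully closed. Go gently, the glued strip and the thin latch must not be forced, and leave the copper strip and everything else on the stall where it is.

Things in the scene. Friction and masses are not known exactly. Their poses are not given: they have to be found in the camera images.
- strip_center (a point): bright steel staple strip, an upside-down U standing on its two legs on a cork mat (3 mm thick): 70 long (its x, either end may be the tail), 14 wide (its y), 23 high (z up); legs and crown 2 thick, so 10 clear between the legs; 35 g. Point at its centre, half-way up. The glue cracks if the stapler's parts press on it with over 30 N in all (loaded, the spring alone makes 9 N: follower and nose plate)
- stapler: blue heavy-duty stapler, fixed to the table, base 262 x 80 mm; origin on the table; its x runs along the channel from nose to hinge, z up. All stapler numbers here are mm in this frame, for a centred magazine: channel floor z 45; low side walls at y -11..-9 and 9..11, top z 49; core rail y -4..4, x -127..20, top z 60 (1 mm play either side inside a strip)
- channel (a point): place of a loaded strip's centre if the magazine is centred, x -92, y 0, z 56.5. The magazine (channel, core, nose plate, follower, all together) has worn side play on its pin: it stands up to 4.5 mm to the +y or -y side, square and stiff, and no reading gives this. Legs that land on the core stop with the strip's underside at z 60: lift, shift sideways, feel again
- anvil (a point): middle of the anvil plate's top under the nose, x -118, y 0, z 24. Nose plate above it: x -130..-127, 22 wide, top z 53. Loading: strip astride the core, underside z 53 to 60, front over the nose plate; slide it along +x against the black follower (face x -70, 16 wide, z 46..69; 2.5 N, then 0.15 N per mm, rigid stop after 15 mm). After 13 mm the front clears the plate: press down to the floor, let go
- head (a joint): angle of the stapler's head, rad: 0 shut (level over the channel), about 1.2 to 1.6 at the start (standing up at the rear). Stiff hinge (0.4 N m), stays where it is left. A side catch at x -35 holds the head from below 0.04; from 0.09 down to 0.04 it must be pressed over the catch (about 10 N at the front, 20 N is plenty, over 35 N bends it) and clicks
- head_hinge (a point): on the hinge axis, x 65, y 0, z 78 mm in the stapler's frame. The head is 30 mm wide and reaches 195 mm from the axis to its front; its flat top (shut) lies 26 mm above the axis, its underside 8 mm below. Cheeks 21 mm either side of the middle reach to z 92
- head_pad (a point): middle of the black rubber grip pad on the head's top, 170 mm from the hinge axis and 26 mm above it (shut); it swings up and to the rear with the head: the place to push
- copper_strip_center (a point): the odd copper-coloured strip, 58 long, 20 wide, 15 high, point at its centre: the wrong size, leave it (mm)
- carton: small open cardboard staple carton 85 x 65 x 40 mm, origin under its centre: leave it
- figurine: white ceramic figurine, 62 mm across, 152 mm tall, origin under its centre: leave it
- brass_bowl: brass bowl, 120 mm across, 45 mm high, origin under its centre: leave it
- candlestick: brass candlestick, 80 mm across, 125 mm tall, origin under its centre: leave it
- mug: blue mug, 80 mm across, 92 mm tall, origin under its centre: leave it
- price_cards: pack of price cards 90 x 60 x 22 mm, origin under its centre: leave it
There are look-alikes about, which are no part of the job. Leave any green or turquoise look-alike of the part that bears strip_center alone.

How it is judged:
By the outcome, as a careful person would: the job done as asked, in the order asked, and still so for the second after the job is handed in, with the robot touching nothing.
It also fails if it takes over 72 s, if anything falls off the work surface, if the arm or the gripper's body presses on something with over 40 N, if the wrist force passes 120 N, or if a joint passes its speed limit or range.

## Working session

There is one attempt and no reset: what is moved stays moved. The work goes in short steps, Python scripts to look and compute and a tool call to move; the robot and the scene stay as the last step left them, time stands still between calls to the robot, and variables do not carry over. Pictures are saved under pics/ and viewed, at most 10 in all, crops included, and the job is handed in when it is done.

Besides the shell and the picture viewer there is one more tool, called after "Emit:" by a JSON object that holds its "op" and its "data", one argument or row to a line. servo_tool: Moves the arm, as the interface text tells. Its arguments: {"type":"object","properties":{"commands":{"type":"array"},"hand":{"type":"number"}},"required":["commands"]}

```bash
mkdir -p pics; python3 - <<'E'
from workcell import r
import cv2,numpy as np
for n in("top","side"):
    im=r.capture(n); cv2.imwrite(f"pics/{n}0.png",im[:,:,::-1]); m=r.camera_model(n); print(n,m)
s=r.read_state(); print(s)
E
```

```text
top {'fx': 487.59794656040947, 'fy': 487.59794656040947, 'cx': 282.2381226015157, 'cy': 207.8102365723171, 'position': array([ 0.34147465, -0.00501732,  1.56278468]), 'orientation': array([[ 0.02579804,  0.98966263, -0.14107568],
       [-0.99930467,  0.02933073,  0.02301904],
       [ 0.02691894,  0.14038374,  0.98973116]])}
side {'fx': 418.91607327913334, 'fy': 418.91607327913334, 'cx': 275.5814165575461, 'cy': 218.35857401483696, 'position': array([ 0.49169691, -1.0261117 ,  0.98332022]), 'orientation': array([[ 0.99904579,  0.03411845, -0.02726605],
       [-0.04311136,  0.67039838, -0.74074788],
       [-0.00699405,  0.74121652,  0.67122958]])}
{'time': 0.1, 'qpos': array([ 1.06597166,  0.46828135, -0.01162134,  1.60348883,  0.00603094,
        1.07141218, -0.05629721]), 'qvel': array([ 2.17266679e-03, -6.84479065e-04,  5.20334070e-04, -1.80928811e-03,
        7.02726146e-04,  2.97020874e-05,  1.65700206e-04]), 'joint_torque': array([ 7.32091466e-04, -5.21645343e+01, -1.27232069e-02, -2.44366586e+01,
       -5.68533421e-02,  1.40796066e-02,  6.06929120e-05]), 'tcp_pos': array([ 0.28932695, -0.58145148,  0.19145836]), 'tool_rot': array([[ 8.95254493e-01,  4.45554417e-01, -8.08882819e-04],
       [ 4.45555132e-01, -8.95253517e-01,  1.32879041e-03],
       [-1.32106751e-04, -1.55000748e-03, -9.99998790e-01]]), 'ft_force': array([ 0.36361913, -0.19708195, -0.04994207]), 'ft_torque': array([-6.28968831e-03,  7.88875178e-06, -1.10109679e-02]), 'gripper_force': 0.0, 'width': 0.09189743728909662}
```

View pics/top0.png

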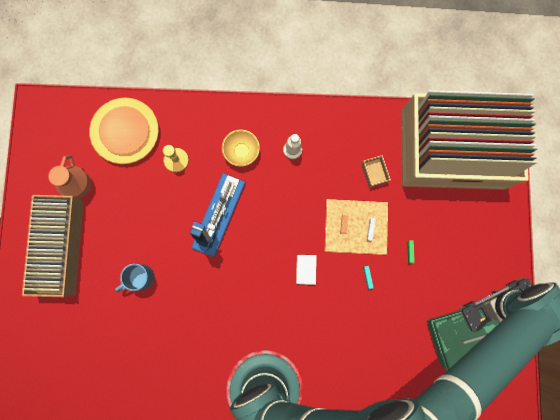

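View pics/side0.png

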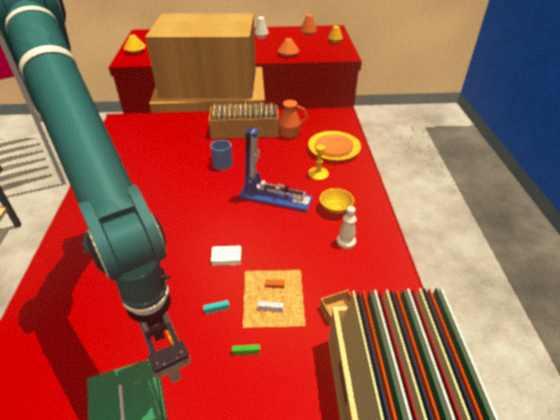

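Top view: a bright steel strip at (371,229) and a copper strip at (344,224) stand on the cork mat. The turquoise (368,277) and green (411,251) look-alikes lie off it. The steel one on the cork fits. The stapler has its nose near (235,183) and its hinge near (203,240). I'll confirm with one crop and measure.

```bash
cat > h.py <<'E'
from workcell import r
import cv2,numpy as np
def proj(n,P):
    m=r.camera_model(n); c=(np.atleast_2d(P)-m["position"])@m["orientation"]
    return np.c_[m["cx"]+m["fx"]*c[:,0]/-c[:,2], m["cy"]+m["fy"]*c[:,1]/c[:,2]]
def ray(n,uv,z):
    m=r.camera_model(n); uv=np.atleast_2d(uv).astype(float)
    d=np.c_[(uv[:,0]-m["cx"])/m["fx"],-(uv[:,1]-m["cy"])/m["fy"],-np.ones(len(uv))]@m["orientation"].T
    return m["position"]+d*((z-m["position"][2])/d[:,2])[:,None]
E
python3 - <<'E'
from h import *
t=cv2.imread("pics/top0.png"); s=cv2.imread("pics/side0.png")
a=cv2.resize(t[160:270,180:260],None,fx=5,fy=5,interpolation=cv2.INTER_CUBIC)
b=cv2.resize(t[195:260,320:394],(390,342),interpolation=cv2.INTER_CUBIC)
c=cv2.resize(s[120:215,235:320],(238,266),interpolation=cv2.INTER_CUBIC)
o=np.zeros((600,800,3),np.uint8); o[:550,:400]=a; o[:342,405:795]=b; o[342-8:600,405:643]=c[:266]
c2=cv2.resize(s[290:320,250:295],(150,100)); o[350:450,646:796]=c2
cv2.imwrite("pics/crop.png",o)
hsv=cv2.cvtColor(t,cv2.COLOR_BGR2HSV)
# steel strip: low sat bright in mat
sub=hsv[195:260,320:394]; m=((sub[...,1]<70)&(sub[...,2]>120)).astype(np.uint8)
n,l,st,ce=cv2.connectedComponentsWithStats(m); k=1+st[1:,4].argmax(); p=np.argwhere(l==k)[:,::-1]+[320,195]
print("steel",st[k],ce[k]+[320,195],cv2.minAreaRect(p.astype(np.float32)),ray("top",ce[k]+[320,195],.026))
R=cv2.boxPoints(cv2.minAreaRect(p.astype(np.float32)));print(ray("top",R,.026).round(4))
# blue stapler base
sub=hsv[160:270,180:260]; m=((sub[...,0]>100)&(sub[...,0]<125)&(sub[...,1]>110)).astype(np.uint8)
n,l,st,ce=cv2.connectedComponentsWithStats(m); k=1+st[1:,4].argmax(); p=(np.argwhere(l==k)[:,::-1]+[180,160]).astype(np.float32)
R=cv2.boxPoints(cv2.minAreaRect(p)); print("blue",st[k],R,ray("top",R,.02).round(4))
E
```

```text
steel [ 47  23   9  23 128] [370.7890625 228.984375 ] ((370.8236999511719, 228.8959503173828), (5.702144622802734, 22.504465103149414), 8.746162414550781) [[ 0.50087634 -0.32413765  0.026     ]]
[[ 0.4667 -0.3098  0.026 ]
 [ 0.5381 -0.3207  0.026 ]
 [ 0.5358 -0.3388  0.026 ]
 [ 0.4645 -0.3278  0.026 ]]
blue [ 12  20  52  76 794] [[191.13792 247.34488]
 [223.10344 172.75864]
 [244.94826 182.1207 ]
 [212.98274 256.70694]] [[0.4274 0.2423 0.02  ]
 [0.6697 0.1524 0.02  ]
 [0.6412 0.0811 0.02  ]
 [0.3999 0.1726 0.02  ]]
```

View pics/crop.png

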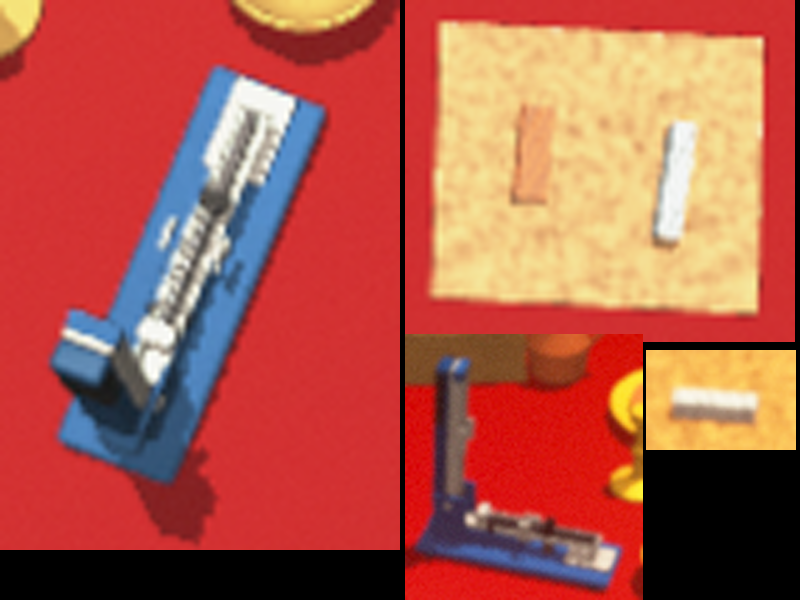

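The crop confirms the bright steel strip (long narrow white bar, right on the mat). Now I'll measure the stapler and strip with subpixel edges in both views.

```bash
python3 - <<'E'
from h import *
def prof(n,f,P0,d,L):  # value of f along ray of world pts
    t=np.linspace(-L,L,161); q=proj(n,P0+t[:,None]*d).astype(np.float32)
    return t,cv2.remap(f.astype(np.float32),q[:,:1],q[:,1:],cv2.INTER_CUBIC)[:,0]
def cross(t,v,th):
    s=np.where((v[:-1]-th)*(v[1:]-th)<0)[0]; 
    return [float(t[i]+(th-v[i])/(v[i+1]-v[i])*(t[1]-t[0])) for i in s]
I={n:cv2.imread(f"pics/{n}0.png").astype(float) for n in("top","side")}
br={n:i[...,0]/(i[...,0]+i[...,2]+1) for n,i in I.items()}
O=np.array([.5346,.1621,0]);u=np.array([-.937,.349,0]);u/=np.linalg.norm(u);v=np.array([-u[1],u[0],0])
for n in I:
  for side in(1,-1):
    out=[]
    for s in np.linspace(-.12,.0,9) :
      P=O+u*s+v*.04*side
      t,p=prof(n,br[n],P,v*side,.02); c=cross(t,p,.4)
      out.append((round(s,3),np.round(np.array(c)*1e3,1).tolist()))
    print(n,"y side",side,"z0",out)
  for e in(-1,1):
    out=[]
    for s in np.linspace(-.03,.03,6):
      t,p=prof(n,br[n],O+u*e*.131+v*s,u*e,.02); out.append((round(s,3),np.round(np.array(cross(t,p,.4))*1e3,1).tolist()))
    print(n,"x end",e,out)
# steel strip: profiles of blue channel/R at z=.026
C=np.array([.5009,-.3255,.026]);a=np.radians(-8.7);w=np.array([np.cos(a),np.sin(a),0]);q=np.array([-w[1],w[0],0])
for n in I:
  B=I[n][...,0]
  for s in(-.025,-.0125,0,.0125,.025):
    t,p=prof(n,B,C+w*s,q,.02);print(n,"wid",s,np.round(np.array(cross(t,p,170))*1e3,1),p[::16].astype(int))
  for s in(-.003,0.,.003):
    t,p=prof(n,B,C+q*s,w,.05);print(n,"len",s,np.round(np.array(cross(t,p,170))*1e3,1))
E
```

```text
top y side 1 z0 [(np.float64(-0.12), [-3.7]), (np.float64(-0.105), [-3.3]), (np.float64(-0.09), [-2.7]), (np.float64(-0.075), [-3.2]), (np.float64(-0.06), [-3.2]), (np.float64(-0.045), [-2.8]), (np.float64(-0.03), [-2.4]), (np.float64(-0.015), [-2.7]), (np.float64(0.0), [-2.8])]
top y side -1 z0 [(np.float64(-0.12), [5.0]), (np.float64(-0.105), [4.3]), (np.float64(-0.09), [4.8]), (np.float64(-0.075), [4.6]), (np.float64(-0.06), [4.3]), (np.float64(-0.045), [4.8]), (np.float64(-0.03), [4.1]), (np.float64(-0.015), [3.9]), (np.float64(0.0), [4.4])]
top x end -1 [(np.float64(-0.03), [3.2]), (np.float64(-0.018), [3.3]), (np.float64(-0.006), [2.6]), (np.float64(0.006), [3.4]), (np.float64(0.018), [3.4]), (np.float64(0.03), [3.5])]
top x end 1 [(np.float64(-0.03), [0.1]), (np.float64(-0.018), [-0.3]), (np.float64(-0.006), [-0.2]), (np.float64(0.006), [-0.4]), (np.float64(0.018), [-0.7]), (np.float64(0.03), [-1.3])]
side y side 1 z0 [(np.float64(-0.12), [-15.2]), (np.float64(-0.105), [-13.1]), (np.float64(-0.09), [-14.6]), (np.float64(-0.075), [-14.4]), (np.float64(-0.06), [-14.5]), (np.floa
[... 953 characters left out ...]
 241 176 124 124 128]
top wid 0.0125 [-9.2  8.7] [136 133 125 202 237 243 234 186 136 134 135]
top wid 0.025 [-7.6  8. ] [147 142 134 158 244 243 247 170 111 139 130]
top len -0.003 [-35.   38.4]
top len 0.0 [-35.3  37.7]
top len 0.003 [-34.9  37.4]
side wid -0.025 [-6.1 10.1] [ 91  98 106 135 202 233 236 207 135  92  84]
side wid -0.0125 [-4.5 10.8] [ 82 104 108 124 177 223 234 213 141  85  88]
side wid 0 [-5.1 10.8] [ 92 104 112 128 189 228 236 217 150 101  89]
side wid 0.0125 [-6.  10.8] [ 89 101 107 135 198 230 231 209 146  95  86]
side wid 0.025 [-4.6 10.6] [ 89  98  99 122 180 223 230 208 144  94  86]
side len -0.003 [-35.4  34.3]
side len 0.0 [-36.1  34.7]
side len 0.003 [-36.1  34.7]
```

Top and side edges agree: base top about 11 mm, stapler origin about (0.535, 0.164) with yaw 160°, strip centre about (0.5016, −0.324) with yaw −8.7°. Moving over the strip now.

Emit:
{"op": "servo_tool", "data": {
  "commands": [
    {"dx":0.035,"dy":-0.016},
    {"dx":0.07,"dy":-0.032},
    {"dx":0.105,"dy":-0.048},
    {"dx":0.14,"dy":-0.064},
    {"dx":0.172,"dy":-0.077}
  ],
  "hand": 0.05
}}

```text
$.commands[0]: bad value
```

Emit:
{"op": "servo_tool", "data": {
  "commands": [
    {"dx":0.035,"dy":-0.016},
    {"dx":0.07,"dy":-0.032,"dz":0.02},
    {"dx":0.105,"dy":-0.048,"dz":0.045},
    {"dx":0.132,"dy":-0.06,"dz":0.072},
    {"dx":0.132,"dy":-0.06,"dz":0.072}
  ]
}}

```text
$.commands[0]: bad value
```

Emit:
{"op": "servo_tool", "data": {
  "commands": [
    {"az":7},
    {"az":14},
    {"az":21},
    {"az":28},
    {"az":35.2}
  ]
}}

```text
$.commands[0]: bad value
```

```bash
cat >> h.py <<'E'
O=np.array([.5348,.1638,0]);U=np.array([np.cos(np.radians(160)),np.sin(np.radians(160)),0]);V=np.array([-U[1],U[0],0])
def to(P,yaw):
    s=r.read_state();R=s["tool_rot"];d=R.T@(np.array(P)-s["tcp_pos"])
    a=np.radians(yaw);T=np.array([[np.cos(a),np.sin(a),0],[np.sin(a),-np.cos(a),0],[0,0,-1.]])
    rv=np.degrees(cv2.Rodrigues(R.T@T)[0].ravel())
    print("t",s["time"],"tcp",s["tcp_pos"].round(4),"d(mm)",(d*1e3).round(1),"rot",rv.round(2),"F",s["ft_force"].round(2),"w",round(s["width"],4))
def stp(x,y,z): return O+U*x/1e3+V*y/1e3+np.array([0,0,z/1e3])
E
python3 -c "
from h import *
to([.5016,-.3241,.010],-8.7)
im=r.capture('top');cv2.imwrite('pics/t1.png',cv2.resize(im[170:300,300:440,::-1],None,fx=4,fy=4))
I=cv2.imread('pics/top0.png').astype(float).mean(2).astype(np.float32)
for z,xs in((49,range(-126,-75,4)),(69,range(-69,-60,2)),(53,(-129,-128))):
  y=np.arange(-26,27,2);a=0
  for x in xs:
    q=proj('top',np.array([stp(x,k,z) for k in y])).astype(np.float32);a=a+cv2.remap(I,q[:,:1],q[:,1:],cv2.INTER_CUBIC)[:,0]/len(xs)
  print(z,list(zip(y.tolist(),a.astype(int).tolist())))
"
```

```text
t 0.1 tcp [ 0.2893 -0.5815  0.1915] d(mm) [ 304.7 -135.5  181.6] rot [-8.000e-02  3.000e-02  3.516e+01] F [ 0.36 -0.2  -0.05] w 0.0919
49 [(-26, 140), (-24, 139), (-22, 138), (-20, 138), (-18, 154), (-16, 191), (-14, 228), (-12, 237), (-10, 234), (-8, 230), (-6, 222), (-4, 213), (-2, 190), (0, 172), (2, 166), (4, 157), (6, 170), (8, 208), (10, 230), (12, 223), (14, 202), (16, 195), (18, 204), (20, 215), (22, 219), (24, 172), (26, 127)]
69 [(-26, 139), (-24, 142), (-22, 141), (-20, 140), (-18, 138), (-16, 141), (-14, 160), (-12, 192), (-10, 217), (-8, 227), (-6, 235), (-4, 225), (-2, 208), (0, 177), (2, 143), (4, 134), (6, 120), (8, 118), (10, 170), (12, 228), (14, 242), (16, 201), (18, 151), (20, 147), (22, 158), (24, 176), (26, 175)]
53 [(-26, 105), (-24, 98), (-22, 95), (-20, 99), (-18, 104), (-16, 100), (-14, 94), (-12, 102), (-10, 103), (-8, 97), (-6, 91), (-4, 93), (-2, 101), (0, 101), (2, 97), (4, 99), (6, 104), (8, 101), (10, 97), (12, 93), (14, 98), (16, 104), (18, 99), (20, 95), (22, 100), (24, 104), (26, 103)]
```

View pics/t1.png

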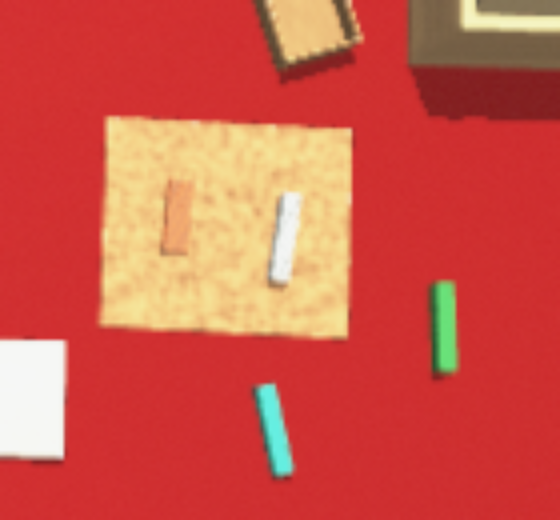

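The picture shows an unmoved scene: the moves were refused because every row needs all six keys. Resending.

Emit:
{"op": "servo_tool", "data": {
  "commands": [
    {"dx":0.035,"dy":-0.016,"dz":0,"ax":0,"ay":0,"az":0},
    {"dx":0.07,"dy":-0.032,"dz":0,"ax":0,"ay":0,"az":0},
    {"dx":0.105,"dy":-0.048,"dz":0,"ax":0,"ay":0,"az":0},
    {"dx":0.14,"dy":-0.064,"dz":0,"ax":0,"ay":0,"az":0},
    {"dx":0.172,"dy":-0.077,"dz":0,"ax":0,"ay":0,"az":0}
  ],
  "hand": 0.05
}}

```text
time: 0.57
tcp_pos: [0.4104, -0.434, 0.1921]
tool_rot: [[0.895, 0.446, -0.0], [0.446, -0.895, 0.001], [0.0, -0.001, -1.0]]
ft_force: [-0.3, 0.0, -0.3]
width: 0.0607
gripper_force: 0.0
```

Emit:
{"op": "servo_tool", "data": {
  "commands": [
    {"dx":0.035,"dy":-0.016,"dz":0,"ax":0,"ay":0,"az":0},
    {"dx":0.07,"dy":-0.032,"dz":0.02,"ax":0,"ay":0,"az":0},
    {"dx":0.105,"dy":-0.048,"dz":0.045,"ax":0,"ay":0,"az":0},
    {"dx":0.132,"dy":-0.06,"dz":0.072,"ax":0,"ay":0,"az":0},
    {"dx":0.132,"dy":-0.06,"dz":0.072,"ax":0,"ay":0,"az":0}
  ]
}}

```text
time: 0.98
tcp_pos: [0.5024, -0.3153, 0.1157]
tool_rot: [[0.891, 0.454, -0.004], [0.454, -0.891, 0.007], [-0.001, -0.008, -1.0]]
ft_force: [0.6, 1.4, 0.7]
width: 0.0498
gripper_force: 0.0
```

Emit:
{"op": "servo_tool", "data": {
  "commands": [
    {"dx":0,"dy":0,"dz":0,"ax":0,"ay":0,"az":7},
    {"dx":0,"dy":0,"dz":0,"ax":0,"ay":0,"az":14},
    {"dx":0,"dy":0,"dz":0,"ax":0,"ay":0,"az":21},
    {"dx":0,"dy":0,"dz":0,"ax":0,"ay":0,"az":28},
    {"dx":0,"dy":0,"dz":0,"ax":0,"ay":0,"az":35.1}
  ]
}}

```text
time: 1.4
tcp_pos: [0.5003, -0.3241, 0.1201]
tool_rot: [[0.988, -0.157, -0.001], [-0.157, -0.988, 0.0], [-0.001, -0.0, -1.0]]
ft_force: [0.4, 0.7, 0.6]
width: 0.05
gripper_force: 0.0
```

```bash
python3 -c "
from h import *
to([.5016,-.3241,.010],-8.7)"
```

```text
t 1.4 tcp [ 0.5003 -0.3241  0.1201] d(mm) [  1.4  -0.3 110.1] rot [-0.    0.04 -0.31] F [0.41 0.67 0.64] w 0.05
```

Emit:
{"op": "servo_tool", "data": {
  "commands": [
    {"dx":0.001,"dy":0,"dz":0.035,"ax":0,"ay":0,"az":0},
    {"dx":0.001,"dy":0,"dz":0.07,"ax":0,"ay":0,"az":0},
    {"dx":0.001,"dy":0,"dz":0.095,"ax":0,"ay":0,"az":0},
    {"dx":0.001,"dy":0,"dz":0.11,"ax":0,"ay":0,"az":0},
    {"dx":0.001,"dy":0,"dz":0.11,"ax":0,"ay":0,"az":0}
  ]
}}

```text
time: 1.82
tcp_pos: [0.4987, -0.3227, 0.0065]
tool_rot: [[0.989, -0.151, -0.006], [-0.151, -0.989, 0.003], [-0.007, -0.002, -1.0]]
ft_force: [-1.2, 1.0, -0.6]
width: 0.0502
gripper_force: 0.0
```

Emit:
{"op": "servo_tool", "data": {
  "commands": [
    {"dx":0,"dy":0,"dz":0,"ax":0,"ay":0,"az":0},
    {"dx":0,"dy":0,"dz":0,"ax":0,"ay":0,"az":0}
  ]
}}

```text
time: 1.98
tcp_pos: [0.5023, -0.3247, 0.0113]
tool_rot: [[0.989, -0.151, 0.001], [-0.151, -0.989, -0.001], [0.001, 0.001, -1.0]]
ft_force: [0.4, -1.2, 0.6]
width: 0.0497
gripper_force: 0.0
```

```bash
python3 -c "
from h import *
to([.5016,-.3241,.010],-8.7)
c=[]
for n,b in(('top',(180,280,310,430)),('side',(250,350,200,320))):
  im=r.capture(n)[b[0]:b[1],b[2]:b[3],::-1];c.append(cv2.resize(im,(396,330)))
cv2.imwrite('pics/t2.png',np.hstack(c))"
```

```text
t 1.9833 tcp [ 0.5023 -0.3247  0.0113] d(mm) [-0.8 -0.5  1.3] rot [ 0.04 -0.08  0.04] F [ 0.43 -1.2   0.56] w 0.0497
```

View pics/t2.png

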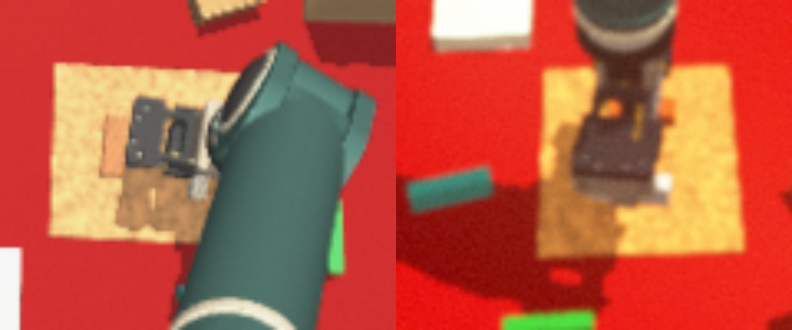

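The fingers straddle the steel strip: its bright ends show at left (200,185) and right (660,185). Closing.

Emit:
{"op": "servo_tool", "data": {
  "commands": [
    {"dx":0,"dy":0,"dz":0,"ax":0,"ay":0,"az":0},
    {"dx":0,"dy":0,"dz":0,"ax":0,"ay":0,"az":0},
    {"dx":0,"dy":0,"dz":0,"ax":0,"ay":0,"az":0},
    {"dx":0,"dy":0,"dz":0,"ax":0,"ay":0,"az":0},
    {"dx":0,"dy":0,"dz":0,"ax":0,"ay":0,"az":0}
  ],
  "hand": 0.008
}}

```text
time: 2.5
tcp_pos: [0.5018, -0.324, 0.0105]
tool_rot: [[0.989, -0.15, 0.0], [-0.15, -0.989, -0.0], [0.0, 0.0, -1.0]]
ft_force: [0.5, 0.2, 0.3]
width: 0.0188
gripper_force: 0.0
```

Emit:
{"op": "servo_tool", "data": {
  "commands": [
    {"dx":0,"dy":0,"dz":0,"ax":0,"ay":0,"az":0},
    {"dx":0,"dy":0,"dz":-0.01,"ax":0,"ay":0,"az":0},
    {"dx":0,"dy":0,"dz":-0.035,"ax":0,"ay":0,"az":0},
    {"dx":0,"dy":0,"dz":-0.065,"ax":0,"ay":0,"az":0},
    {"dx":0,"dy":0,"dz":-0.09,"ax":0,"ay":0,"az":0}
  ]
}}

```text
time: 2.92
tcp_pos: [0.5018, -0.3241, 0.1023]
tool_rot: [[0.989, -0.15, 0.0], [-0.15, -0.989, -0.0], [0.0, 0.0, -1.0]]
ft_force: [0.7, -0.0, 0.2]
width: 0.0081
gripper_force: 0.0
```

Emit:
{"op": "servo_tool", "data": {
  "commands": [
    {"dx":0,"dy":0,"dz":-0.03,"ax":0,"ay":0,"az":4},
    {"dx":0,"dy":0,"dz":-0.06,"ax":0,"ay":0,"az":8},
    {"dx":0,"dy":0,"dz":-0.08,"ax":0,"ay":0,"az":11.3},
    {"dx":0,"dy":0,"dz":-0.08,"ax":0,"ay":0,"az":11.3}
  ]
}}

```text
time: 3.25
tcp_pos: [0.5044, -0.3257, 0.1862]
tool_rot: [[0.939, -0.343, 0.008], [-0.343, -0.939, -0.005], [0.009, 0.002, -1.0]]
ft_force: [1.4, 0.5, 0.8]
width: 0.0081
gripper_force: 0.0
```

```bash
python3 -c "
from h import *
to(stp(-107,2,120),-20)"
```

```text
t 3.25 tcp [ 0.5044 -0.3257  0.1862] d(mm) [ -33.  -468.4   65.1] rot [ 0.09 -0.54 -0.07] F [1.37 0.47 0.83] w 0.0081
```

I lifted before the fingers had closed, so the grasp missed. I'll look at where the strip is.

```bash
python3 -c "
from h import *
c=[]
for n,b in(('top',(180,280,310,430)),('side',(250,350,200,320))):
  im=r.capture(n)[...,::-1];cv2.imwrite(f'pics/{n}3.png',im);c.append(cv2.resize(im[b[0]:b[1],b[2]:b[3]],(396,330)))
cv2.imwrite('pics/t3.png',np.hstack(c))"
```

```text
(no output)
```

View pics/t3.png

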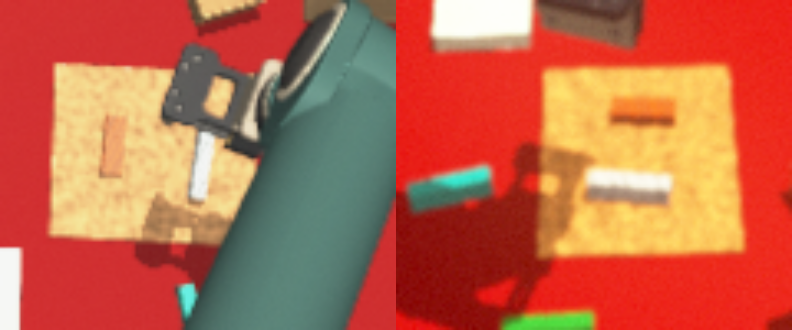

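The strip still stands in place, at top crop (202,165) and side crop (628,187). I'll check that numerically while going back with open fingers.

Emit:
{"op": "servo_tool", "data": {
  "commands": [
    {"dx":0,"dy":0,"dz":0,"ax":0,"ay":0,"az":-4},
    {"dx":0,"dy":0,"dz":0,"ax":0,"ay":0,"az":-8},
    {"dx":0,"dy":0,"dz":0,"ax":0,"ay":0,"az":-11.3},
    {"dx":0,"dy":0,"dz":0,"ax":0,"ay":0,"az":-11.3},
    {"dx":0,"dy":0,"dz":0,"ax":0,"ay":0,"az":-11.3}
  ],
  "hand": 0.05
}}

```text
time: 3.77
tcp_pos: [0.5009, -0.3236, 0.1789]
tool_rot: [[0.988, -0.151, -0.002], [-0.151, -0.988, 0.001], [-0.002, -0.001, -1.0]]
ft_force: [-0.2, -0.1, 0.2]
width: 0.0391
gripper_force: 0.0
```

```bash
python3 -c "
from h import *
to([.5018,-.3241,.0105],-8.7)
for f in('side0','side3'):
  B=cv2.imread(f'pics/{f}.png').astype(float); m=(B[290:325,245:300,0]>165).astype(np.uint8)
  p=np.argwhere(m)[:,::-1]; print(f,len(p),p.mean(0)+[245,290],cv2.minAreaRect(p.astype(np.float32)))"
```

```text
t 3.7667 tcp [ 0.5009 -0.3236  0.1789] d(mm) [  1.4   0.6 168.4] rot [-0.06  0.13 -0.01] F [-0.18 -0.13  0.17] w 0.0391
side0 123 [270.29268293 304.        ] ((25.45517349243164, 14.037933349609375), (25.16278076171875, 4.982728958129883), 4.763641834259033)
side3 136 [270.41911765 304.11029412] ((25.486207962036133, 14.165517807006836), (25.24582862854004, 5.397956371307373), 4.763641834259033)
```

Unmoved. Descending again.

Emit:
{"op": "servo_tool", "data": {
  "commands": [
    {"dx":0.001,"dy":0,"dz":0.03,"ax":0,"ay":0,"az":0},
    {"dx":0.001,"dy":0,"dz":0.06,"ax":0,"ay":0,"az":0},
    {"dx":0.001,"dy":0,"dz":0.09,"ax":0,"ay":0,"az":0},
    {"dx":0.001,"dy":0,"dz":0.115,"ax":0,"ay":0,"az":0},
    {"dx":0.001,"dy":0,"dz":0.135,"ax":0,"ay":0,"az":0}
  ]
}}

```text
time: 4.18
tcp_pos: [0.5011, -0.3233, 0.0424]
tool_rot: [[0.988, -0.152, -0.003], [-0.152, -0.988, 0.002], [-0.003, -0.001, -1.0]]
ft_force: [0.4, -0.4, 0.5]
width: 0.0499
gripper_force: 0.0
```

Emit:
{"op": "servo_tool", "data": {
  "commands": [
    {"dx":0,"dy":0,"dz":0.014,"ax":0,"ay":0,"az":0},
    {"dx":0,"dy":0,"dz":0.026,"ax":0,"ay":0,"az":0},
    {"dx":0,"dy":0,"dz":0.033,"ax":0,"ay":0,"az":0},
    {"dx":0,"dy":0,"dz":0.033,"ax":0,"ay":0,"az":0},
    {"dx":0,"dy":0,"dz":0.033,"ax":0,"ay":0,"az":0}
  ]
}}

```text
time: 4.6
tcp_pos: [0.5028, -0.3243, 0.0124]
tool_rot: [[0.989, -0.151, -0.0], [-0.151, -0.989, -0.0], [-0.0, 0.0, -1.0]]
ft_force: [-0.1, -0.8, 0.5]
width: 0.0502
gripper_force: 0.0
```

Emit:
{"op": "servo_tool", "data": {
  "commands": [
    {"dx":0,"dy":0,"dz":0,"ax":0,"ay":0,"az":0},
    {"dx":0,"dy":0,"dz":0,"ax":0,"ay":0,"az":0},
    {"dx":0,"dy":0,"dz":0,"ax":0,"ay":0,"az":0},
    {"dx":0,"dy":0,"dz":0,"ax":0,"ay":0,"az":0},
    {"dx":0,"dy":0,"dz":0,"ax":0,"ay":0,"az":0}
  ],
  "hand": 0.008
}}

```text
time: 5.02
tcp_pos: [0.5029, -0.3243, 0.0127]
tool_rot: [[0.989, -0.15, 0.001], [-0.15, -0.989, -0.0], [0.001, 0.0, -1.0]]
ft_force: [0.2, -0.7, -0.5]
width: 0.0189
gripper_force: 0.0
```

Emit:
{"op": "servo_tool", "data": {
  "commands": [
    {"dx":0,"dy":0,"dz":0,"ax":0,"ay":0,"az":0},
    {"dx":0,"dy":0,"dz":0,"ax":0,"ay":0,"az":0},
    {"dx":0,"dy":0,"dz":0,"ax":0,"ay":0,"az":0},
    {"dx":0,"dy":0,"dz":0,"ax":0,"ay":0,"az":0},
    {"dx":0,"dy":0,"dz":0,"ax":0,"ay":0,"az":0}
  ]
}}

```text
time: 5.43
tcp_pos: [0.5026, -0.3242, 0.0122]
tool_rot: [[0.989, -0.15, -0.0], [-0.15, -0.989, 0.0], [-0.0, 0.0, -1.0]]
ft_force: [0.5, -0.9, 0.1]
width: 0.0079
gripper_force: 0.0
```

```bash
python3 -c "
from h import *
s=r.read_state();print(s['width'],s['gripper_force'],s['tcp_pos'],proj('top',s['tcp_pos']),proj('side',s['tcp_pos']))
c=[]
for n,b in(('top',(180,280,310,430)),('side',(250,350,200,320))):
  im=r.capture(n)[...,::-1];cv2.imwrite(f'pics/{n}4.png',im);c.append(cv2.resize(im[b[0]:b[1],b[2]:b[3]],(396,330)))
cv2.imwrite('pics/t4.png',np.hstack(c))"
```

```text
0.007914334766855772 0.0 [ 0.50261402 -0.32416483  0.01221442] [[369.90980676 228.86383316]] [[271.09123254 307.29684814]]
```

View pics/t4.png

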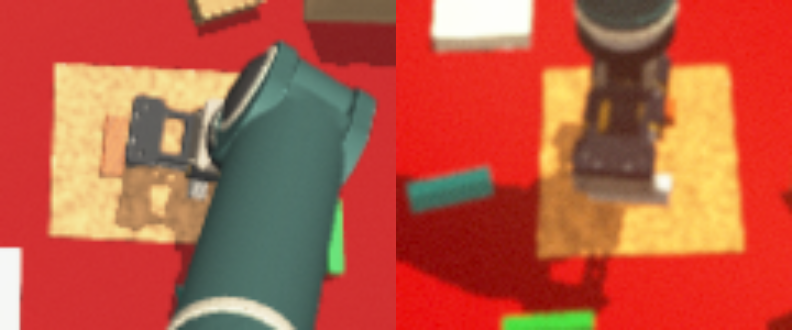

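```bash
python3 -c "
import cv2,numpy as np
a=cv2.imread('pics/side3.png')[285:325,245:300];b=cv2.imread('pics/side4.png')[270:325,245:300];t=cv2.imread('pics/top4.png')[205:255,345:385]
a=cv2.resize(a,(385,280),interpolation=cv2.INTER_CUBIC);b=cv2.resize(b,(385,385),interpolation=cv2.INTER_CUBIC);t=cv2.resize(t,(400,500),interpolation=cv2.INTER_CUBIC)
o=np.zeros((600,800,3),np.uint8);o[:210,:385]=a[70:];o[213:598,:385]=b;o[:500,395:795]=t;cv2.imwrite('pics/t5.png',o)"
```

```text
(no output)
```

View pics/t5.png

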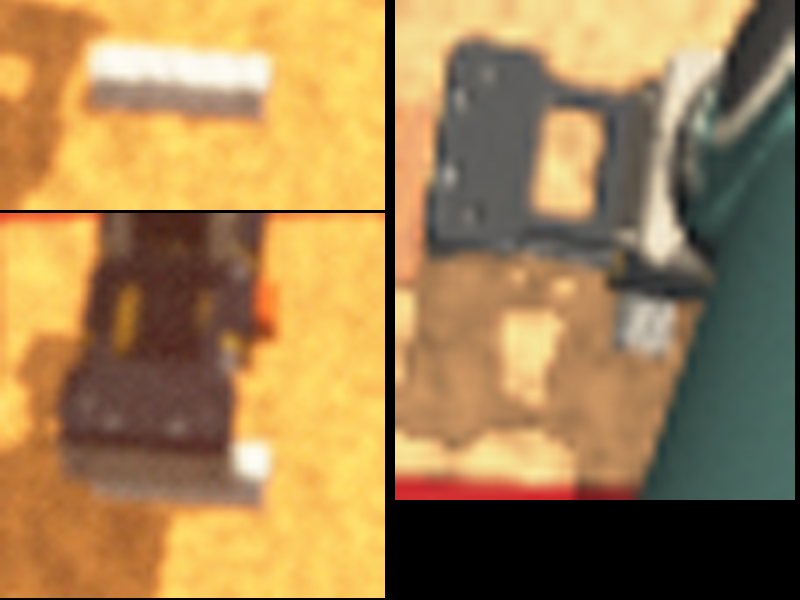

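The strip is unmoved directly under the tool, so the closed fingers must be above its crown: the true tips end higher than I assumed. I'll feel for the crown gently with the closed fingers.

Emit:
{"op": "servo_tool", "data": {
  "commands": [
    {"dx":0,"dy":0,"dz":0.001,"ax":0,"ay":0,"az":0},
    {"dx":0,"dy":0,"dz":0.002,"ax":0,"ay":0,"az":0},
    {"dx":0,"dy":0,"dz":0.002,"ax":0,"ay":0,"az":0}
  ],
  "hand": 0
}}

```text
time: 5.78
tcp_pos: [0.5025, -0.3241, 0.01]
tool_rot: [[0.989, -0.15, -0.0], [-0.15, -0.989, 0.0], [-0.0, -0.0, -1.0]]
ft_force: [-0.5, 0.0, 0.3]
width: 0.0002
gripper_force: 0.0
```

Emit:
{"op": "servo_tool", "data": {
  "commands": [
    {"dx":0,"dy":0,"dz":0.001,"ax":0,"ay":0,"az":0},
    {"dx":0,"dy":0,"dz":0.002,"ax":0,"ay":0,"az":0},
    {"dx":0,"dy":0,"dz":0.002,"ax":0,"ay":0,"az":0}
  ]
}}

```text
time: 6.03
tcp_pos: [0.5025, -0.3241, 0.008]
tool_rot: [[0.989, -0.15, -0.0], [-0.15, -0.989, 0.0], [-0.0, -0.0, -1.0]]
ft_force: [-0.2, 1.3, -0.0]
width: 0.0002
gripper_force: 0.0
```

```bash
python3 -c "
from h import *
s=r.read_state();R=s['tool_rot'];p=s['tcp_pos']
for z in(-.088,-.12):
  for x in(-.0375,.0375):
    for y in(-.0945,.0945):
      P=p+R@np.array([x,y,z]);print((x,y,z),P.round(3),'top',proj('top',P).round(0)[0],'side',proj('side',P).round(0)[0])
print(proj('side',[[.5016,-.3241,.026]]),proj('top',[[.5016,-.3241,.026]]), r.camera_model('top').keys())
"
```

```text
(-0.0375, -0.0945, -0.088) [ 0.48  -0.225  0.096] top [343. 233.] side [261. 261.]
(-0.0375, 0.0945, -0.088) [ 0.451 -0.412  0.096] top [404. 244.] side [251. 317.]
(0.0375, -0.0945, -0.088) [ 0.554 -0.236  0.096] top [347. 209.] side [288. 263.]
(0.0375, 0.0945, -0.088) [ 0.525 -0.423  0.096] top [408. 220.] side [281. 320.]
(-0.0375, -0.0945, -0.12) [ 0.48  -0.225  0.128] top [345. 232.] side [261. 253.]
(-0.0375, 0.0945, -0.12) [ 0.451 -0.412  0.128] top [407. 243.] side [251. 309.]
(0.0375, -0.0945, -0.12) [ 0.554 -0.236  0.128] top [349. 207.] side [288. 255.]
(0.0375, 0.0945, -0.12) [ 0.525 -0.423  0.128] top [411. 218.] side [281. 312.]
[[270.65489304 304.31878824]] [[370.77732376 228.75748547]] dict_keys(['fx', 'fy', 'cx', 'cy', 'position', 'orientation'])
```

```bash
python3 -c "
from h import *
o=np.zeros((600,800,3),np.uint8)
def mk(f,n,p,R,w,b,k,pos):
  im=cv2.imread(f)[b[0]:b[1],b[2]:b[3]];im=cv2.resize(im,None,fx=k,fy=k,interpolation=cv2.INTER_CUBIC)
  for q,c in(((0,0,0),(255,255,0)),((0,w/2,0),(0,255,0)),((0,-w/2,0),(0,255,0)),((0,0,-.088),(255,0,255)),((0,.0945,-.088),(255,255,255)),((0,-.0945,-.088),(255,255,255))):
    u=proj(n,p+R@np.array(q))[0];cv2.circle(im,(int((u[0]-b[2])*k),int((u[1]-b[0])*k)),3,c,-1);print(n,q,u)
  o[pos[0]:pos[0]+im.shape[0],pos[1]:pos[1]+im.shape[1]]=im
R0=np.array([[.8953,.4456,0],[.4456,-.8953,0],[0,0,-1.]]);p0=np.array([.2893,-.5815,.1915])
mk('pics/side0.png','side',p0,R0,.092,(300,400,110,210),4,(0,0));mk('pics/top0.png','top',p0,R0,.092,(260,340,440,530),4,(0,402))
R3=np.array([[.939,-.343,0],[-.343,-.939,0],[0,0,-1.]]);p3=np.array([.5044,-.3257,.1862])
mk('pics/side3.png','side',p3,R3,.008,(230,295,220,320),3,(402,0));mk('pics/top3.png','top',p3,R3,.008,(185,245,350,410),4,(330,402))
cv2.imwrite('pics/t6.png',o)
"
```

```text
side (0, 0, 0) [169.87106866 363.20954795]
side (0, 0.046, 0) [177.33019923 382.1235735 ]
side (0, -0.046, 0) [162.91661138 345.57521622]
side (0, 0, -0.088) [161.7053661  339.63838562]
side (0, 0.0945, -0.088) [178.23573392 381.31429005]
side (0, -0.0945, -0.088) [147.54626179 303.94084494]
top (0, 0, 0) [474.62210576 301.19023811]
top (0, 0.046, 0) [488.9505582  294.12281655]
top (0, -0.046, 0) [460.21270224 308.2975883 ]
top (0, 0, -0.088) [488.65875651 302.84333913]
top (0, 0.0945, -0.088) [519.91215317 287.37509893]
top (0, -0.0945, -0.088) [457.01654924 318.50401333]
side (0, 0, 0) [270.8409554  266.38072349]
side (0, 0.004, 0) [270.34662928 267.53142398]
side (0, -0.004, 0) [271.3326443  265.23616196]
side (0, 0, -0.088) [270.30049448 241.77347885]
side (0, 0.0945, -0.088) [257.03799667 270.79053949]
side (0, -0.0945, -0.088) [281.89884247 216.39741683]
top (0, 0, 0) [382.92369459 222.30877944]
top (0, 0.004, 0) [384.23313538 222.82384668]
top (0, -0.004, 0) [381.61445515 221.79379141]
top (0, 0, -0.088) [390.52441064 218.6625872 ]
top (0, 0.0945, -0.088) [423.59974785 231.65985469]
top (0, -0.0945, -0.088) [357.57700864 205.71559306]
```

View pics/t6.png

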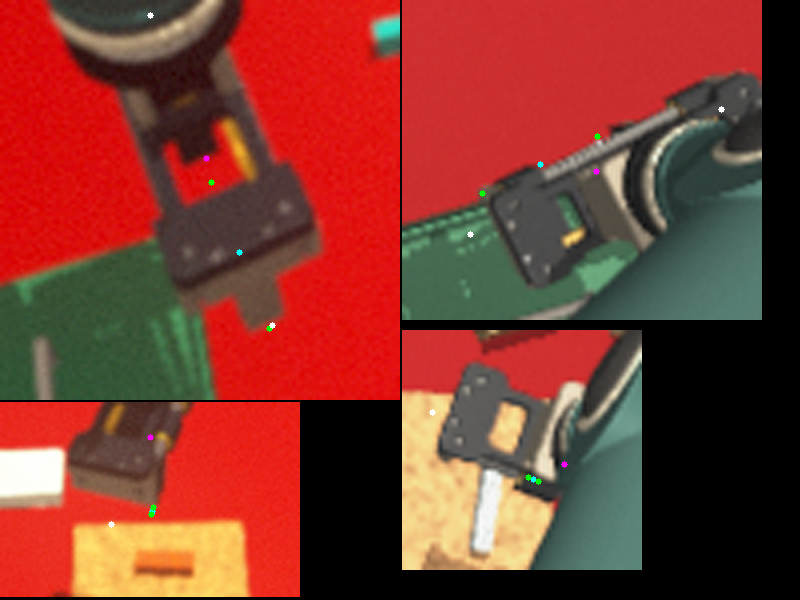

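The picture shows the finger end (side0 crop (262,325)) well above the projected TCP side edge, and the closed fingertips are hidden behind the body in side3. So the real tips sit some 20 mm behind the reported TCP. I'll keep feeling downward, gently.

Emit:
{"op": "servo_tool", "data": {
  "commands": [
    {"dx":0,"dy":0,"dz":0.001,"ax":0,"ay":0,"az":0},
    {"dx":0,"dy":0,"dz":0.002,"ax":0,"ay":0,"az":0},
    {"dx":0,"dy":0,"dz":0.002,"ax":0,"ay":0,"az":0}
  ]
}}

```text
time: 6.28
tcp_pos: [0.5026, -0.3241, 0.0061]
tool_rot: [[0.989, -0.15, -0.0], [-0.15, -0.989, 0.0], [-0.0, -0.0, -1.0]]
ft_force: [-0.4, 0.3, 0.3]
width: 0.0003
gripper_force: 0.0
```

Emit:
{"op": "servo_tool", "data": {
  "commands": [
    {"dx":0,"dy":0,"dz":0.001,"ax":0,"ay":0,"az":0},
    {"dx":0,"dy":0,"dz":0.002,"ax":0,"ay":0,"az":0},
    {"dx":0,"dy":0,"dz":0.002,"ax":0,"ay":0,"az":0}
  ]
}}

```text
time: 6.53
tcp_pos: [0.5028, -0.3242, 0.0042]
tool_rot: [[0.989, -0.15, 0.0], [-0.15, -0.989, -0.0], [0.0, 0.0, -1.0]]
ft_force: [0.1, 0.4, 0.0]
width: 0.0006
gripper_force: 0.0
```

```bash
python3 -c "
from h import *
for k in range(3):
  s=r.read_state();print(s['tcp_pos'].round(4),s['ft_force'].round(2),s['ft_torque'].round(3),s['joint_torque'].round(2))
  if k==0:
    im=r.capture('side')[...,::-1];cv2.imwrite('pics/side5.png',im)
a=cv2.imread('pics/side0.png').astype(int);b=cv2.imread('pics/side5.png').astype(int)
print(b[296:314:2,255:285:2].mean(2).astype(int))
"
```

```text
[ 0.5028 -0.3242  0.0042] [0.07 0.44 0.03] [-0.045 -0.032 -0.02 ] [-1.000e-02 -5.303e+01  5.400e-01 -1.714e+01 -2.000e-02 -7.000e-02
  0.000e+00]
[ 0.5027 -0.3241  0.0042] [-0.7   1.07 -0.09] [0.009 0.03  0.001] [-0.000e+00 -5.314e+01  5.500e-01 -1.726e+01 -2.000e-02 -7.000e-02
  0.000e+00]
[ 0.5027 -0.3241  0.0042] [-0.7   1.07 -0.09] [0.009 0.03  0.001] [-0.000e+00 -5.314e+01  5.500e-01 -1.726e+01 -2.000e-02 -7.000e-02
  0.000e+00]
[[ 63  73  76  77  77  77  79  77  80  74  79  90 172 178 174]
 [ 76  98  77  74  80  79  79  75  75  76  77  80 159 173 176]
 [ 79  92  81  77  80  78  81  76  77  77  85  89 175 176 175]
 [ 74  72  74  90  72  76  81  88  85  77  83  82 197 207 189]
 [ 59  60  64  58  63  61  66  67  64  63  71  80 226 249 216]
 [ 88  94  97  91  85  83  81  82  75  73  70  90 213 243 209]
 [ 93  89  99 100  98 102 103 100  97  92  95 103 138 160 186]
 [110 110 110 109 106 104 103 111 103 102 104 104 120 137 183]
 [109 120 124 111 116 112 127 128 142 153 161 156 166 155 174]]
```

Emit:
{"op": "servo_tool", "data": {
  "commands": [
    {"dx":0,"dy":0,"dz":0.001,"ax":0,"ay":0,"az":0},
    {"dx":0,"dy":0,"dz":0.002,"ax":0,"ay":0,"az":0},
    {"dx":0,"dy":0,"dz":0.002,"ax":0,"ay":0,"az":0}
  ]
}}

```text
time: 6.83
tcp_pos: [0.5028, -0.3243, 0.0041]
tool_rot: [[0.989, -0.15, 0.0], [-0.15, -0.989, 0.0], [0.0, -0.0, -1.0]]
ft_force: [-4.6, 2.7, 14.8]
width: 0.0003
gripper_force: 7.2
```

Emit:
{"op": "servo_tool", "data": {
  "commands": [
    {"dx":0,"dy":0,"dz":0.001,"ax":0,"ay":0,"az":0},
    {"dx":0,"dy":0,"dz":0.001,"ax":0,"ay":0,"az":0},
    {"dx":0,"dy":0,"dz":0.001,"ax":0,"ay":0,"az":0}
  ]
}}

```text
time: 7.08
tcp_pos: [0.5028, -0.3243, 0.004]
tool_rot: [[0.989, -0.15, 0.0], [-0.15, -0.989, -0.0], [0.0, 0.0, -1.0]]
ft_force: [-6.3, 4.5, 21.5]
width: 0.0005
gripper_force: 10.5
```

Contact occurs at TCP z 0.004, on either the crown or the mat. I'll back off, open, and descend slowly: going lower means it was the crown.

Emit:
{"op": "servo_tool", "data": {
  "commands": [
    {"dx":0,"dy":0,"dz":-0.005,"ax":0,"ay":0,"az":0},
    {"dx":0,"dy":0,"dz":-0.01,"ax":0,"ay":0,"az":0},
    {"dx":0,"dy":0,"dz":-0.01,"ax":0,"ay":0,"az":0},
    {"dx":0,"dy":0,"dz":-0.01,"ax":0,"ay":0,"az":0},
    {"dx":0,"dy":0,"dz":-0.01,"ax":0,"ay":0,"az":0}
  ],
  "hand": 0.05
}}

```text
time: 7.5
tcp_pos: [0.5025, -0.324, 0.0109]
tool_rot: [[0.989, -0.15, -0.0], [-0.15, -0.989, 0.0], [-0.0, -0.0, -1.0]]
ft_force: [-0.5, -0.4, -0.1]
width: 0.0316
gripper_force: 0.0
```

Emit:
{"op": "servo_tool", "data": {
  "commands": [
    {"dx":0,"dy":0,"dz":0.002,"ax":0,"ay":0,"az":0},
    {"dx":0,"dy":0,"dz":0.004,"ax":0,"ay":0,"az":0},
    {"dx":0,"dy":0,"dz":0.006,"ax":0,"ay":0,"az":0},
    {"dx":0,"dy":0,"dz":0.006,"ax":0,"ay":0,"az":0}
  ]
}}

```text
time: 7.83
tcp_pos: [0.5022, -0.3239, 0.0044]
tool_rot: [[0.989, -0.15, -0.001], [-0.15, -0.989, 0.001], [-0.001, -0.0, -1.0]]
ft_force: [-0.3, 0.1, -0.4]
width: 0.0502
gripper_force: 0.0
```

Emit:
{"op": "servo_tool", "data": {
  "commands": [
    {"dx":0,"dy":0,"dz":0.001,"ax":0,"ay":0,"az":0},
    {"dx":0,"dy":0,"dz":0.002,"ax":0,"ay":0,"az":0},
    {"dx":0,"dy":0,"dz":0.002,"ax":0,"ay":0,"az":0}
  ]
}}

```text
time: 8.08
tcp_pos: [0.5026, -0.3241, 0.003]
tool_rot: [[0.989, -0.15, -0.0], [-0.15, -0.989, 0.0], [-0.0, -0.0, -1.0]]
ft_force: [-0.5, -0.1, 0.2]
width: 0.0497
gripper_force: 0.0
```

Emit:
{"op": "servo_tool", "data": {
  "commands": [
    {"dx":0,"dy":0,"dz":0.001,"ax":0,"ay":0,"az":0},
    {"dx":0,"dy":0,"dz":0.0025,"ax":0,"ay":0,"az":0},
    {"dx":0,"dy":0,"dz":0.0025,"ax":0,"ay":0,"az":0}
  ]
}}

```text
time: 8.33
tcp_pos: [0.5025, -0.3241, 0.0005]
tool_rot: [[0.989, -0.15, -0.0], [-0.15, -0.989, 0.0], [-0.0, -0.0, -1.0]]
ft_force: [1.2, -0.1, 0.3]
width: 0.0505
gripper_force: 0.0
```

Emit:
{"op": "servo_tool", "data": {
  "commands": [
    {"dx":0,"dy":0,"dz":0.001,"ax":0,"ay":0,"az":0},
    {"dx":0,"dy":0,"dz":0.002,"ax":0,"ay":0,"az":0},
    {"dx":0,"dy":0,"dz":0.002,"ax":0,"ay":0,"az":0}
  ]
}}

```text
time: 8.58
tcp_pos: [0.5026, -0.3241, -0.0014]
tool_rot: [[0.989, -0.15, -0.0], [-0.15, -0.989, 0.0], [-0.0, -0.0, -1.0]]
ft_force: [0.2, 0.7, 0.3]
width: 0.0503
gripper_force: 0.0
```

The TCP now reads below the table with no contact, so the true tips are about 22 mm behind the reported TCP (the crown touch was at TCP z 0.0042). Going to reported z −0.012 and closing.

Emit:
{"op": "servo_tool", "data": {
  "commands": [
    {"dx":0,"dy":0,"dz":0.002,"ax":0,"ay":0,"az":0},
    {"dx":0,"dy":0,"dz":0.004,"ax":0,"ay":0,"az":0},
    {"dx":0,"dy":0,"dz":0.006,"ax":0,"ay":0,"az":0},
    {"dx":0,"dy":0,"dz":0.006,"ax":0,"ay":0,"az":0}
  ]
}}

```text
time: 8.92
tcp_pos: [0.5023, -0.324, -0.0078]
tool_rot: [[0.989, -0.15, -0.001], [-0.15, -0.989, 0.0], [-0.001, -0.0, -1.0]]
ft_force: [0.1, 0.9, 0.3]
width: 0.0501
gripper_force: 0.0
```

Emit:
{"op": "servo_tool", "data": {
  "commands": [
    {"dx":0,"dy":0,"dz":0.001,"ax":0,"ay":0,"az":0},
    {"dx":0,"dy":0,"dz":0.003,"ax":0,"ay":0,"az":0},
    {"dx":0,"dy":0,"dz":0.005,"ax":0,"ay":0,"az":0},
    {"dx":0,"dy":0,"dz":0.005,"ax":0,"ay":0,"az":0}
  ]
}}

```text
time: 9.25
tcp_pos: [0.5024, -0.324, -0.0127]
tool_rot: [[0.989, -0.15, -0.001], [-0.15, -0.989, 0.0], [-0.001, -0.0, -1.0]]
ft_force: [0.1, 0.3, -0.0]
width: 0.0499
gripper_force: 0.0
```

Emit:
{"op": "servo_tool", "data": {
  "commands": [
    {"dx":0,"dy":0,"dz":0,"ax":0,"ay":0,"az":0},
    {"dx":0,"dy":0,"dz":0,"ax":0,"ay":0,"az":0},
    {"dx":0,"dy":0,"dz":0,"ax":0,"ay":0,"az":0},
    {"dx":0,"dy":0,"dz":0,"ax":0,"ay":0,"az":0},
    {"dx":0,"dy":0,"dz":0,"ax":0,"ay":0,"az":0}
  ],
  "hand": 0.008
}}

```text
time: 9.67
tcp_pos: [0.5028, -0.3242, -0.0122]
tool_rot: [[0.989, -0.15, 0.0], [-0.15, -0.989, -0.0], [0.0, 0.0, -1.0]]
ft_force: [-0.1, 0.3, 0.0]
width: 0.019
gripper_force: 0.0
```

Emit:
{"op": "servo_tool", "data": {
  "commands": [
    {"dx":0,"dy":0,"dz":0,"ax":0,"ay":0,"az":0},
    {"dx":0,"dy":0,"dz":0,"ax":0,"ay":0,"az":0},
    {"dx":0,"dy":0,"dz":0,"ax":0,"ay":0,"az":0},
    {"dx":0,"dy":0,"dz":0,"ax":0,"ay":0,"az":0}
  ]
}}

```text
time: 10.0
tcp_pos: [0.5027, -0.3242, -0.0121]
tool_rot: [[0.989, -0.15, 0.0], [-0.15, -0.989, -0.0], [0.0, 0.0, -1.0]]
ft_force: [-0.7, 0.4, 0.1]
width: 0.0137
gripper_force: 30.0
```

Gripped: width 13.7 mm at 30 N. The strip underside is 15.1 mm above the reported TCP. Lifting, aligning yaw and carrying.

Emit:
{"op": "servo_tool", "data": {
  "commands": [
    {"dx":0,"dy":0,"dz":-0.02,"ax":0,"ay":0,"az":0},
    {"dx":0,"dy":0,"dz":-0.05,"ax":0,"ay":0,"az":0},
    {"dx":0,"dy":0,"dz":-0.085,"ax":0,"ay":0,"az":0},
    {"dx":0,"dy":0,"dz":-0.12,"ax":0,"ay":0,"az":0},
    {"dx":0,"dy":0,"dz":-0.155,"ax":0,"ay":0,"az":0}
  ]
}}

```text
time: 10.42
tcp_pos: [0.5023, -0.3239, 0.1442]
tool_rot: [[0.989, -0.15, -0.001], [-0.15, -0.989, 0.0], [-0.001, -0.0, -1.0]]
ft_force: [0.1, 0.0, -0.5]
width: 0.0136
gripper_force: 30.0
```

Emit:
{"op": "servo_tool", "data": {
  "commands": [
    {"dx":0,"dy":0,"dz":-0.02,"ax":0,"ay":0,"az":4},
    {"dx":0,"dy":0,"dz":-0.025,"ax":0,"ay":0,"az":8},
    {"dx":0,"dy":0,"dz":-0.025,"ax":0,"ay":0,"az":11.3},
    {"dx":0,"dy":0,"dz":-0.025,"ax":0,"ay":0,"az":11.3}
  ]
}}

```text
time: 10.75
tcp_pos: [0.5029, -0.3243, 0.1686]
tool_rot: [[0.94, -0.342, 0.001], [-0.342, -0.94, -0.001], [0.001, 0.0, -1.0]]
ft_force: [0.4, -0.3, 0.1]
width: 0.014
gripper_force: 30.0
```

```bash
python3 -c "
from h import *
to(stp(-109,3,60),-20)"
```

```text
t 10.75 tcp [ 0.5029 -0.3243  0.1686] d(mm) [ -28.3 -466.6  108.4] rot [ 0.02 -0.07 -0.03] F [ 0.36 -0.3   0.1 ] w 0.014
```

Emit:
{"op": "servo_tool", "data": {
  "commands": [
    {"dx":-0.001,"dy":-0.02,"dz":0,"ax":0,"ay":0,"az":0},
    {"dx":-0.003,"dy":-0.055,"dz":0,"ax":0,"ay":0,"az":0},
    {"dx":-0.006,"dy":-0.09,"dz":0,"ax":0,"ay":0,"az":0},
    {"dx":-0.008,"dy":-0.125,"dz":0,"ax":0,"ay":0,"az":0},
    {"dx":-0.01,"dy":-0.16,"dz":0,"ax":0,"ay":0,"az":0}
  ]
}}

```text
time: 11.17
tcp_pos: [0.5476, -0.1687, 0.1672]
tool_rot: [[0.941, -0.34, -0.001], [-0.34, -0.941, 0.0], [-0.001, 0.0, -1.0]]
ft_force: [0.1, -0.7, -0.6]
width: 0.0136
gripper_force: 30.0
```

Emit:
{"op": "servo_tool", "data": {
  "commands": [
    {"dx":-0.002,"dy":-0.035,"dz":0,"ax":0,"ay":0,"az":0},
    {"dx":-0.004,"dy":-0.07,"dz":0,"ax":0,"ay":0,"az":0},
    {"dx":-0.006,"dy":-0.105,"dz":0,"ax":0,"ay":0,"az":0},
    {"dx":-0.008,"dy":-0.14,"dz":0,"ax":0,"ay":0,"az":0},
    {"dx":-0.01,"dy":-0.17,"dz":0,"ax":0,"ay":0,"az":0}
  ]
}}

```text
time: 11.58
tcp_pos: [0.5964, -0.0043, 0.1672]
tool_rot: [[0.941, -0.338, -0.001], [-0.338, -0.941, 0.001], [-0.001, -0.0, -1.0]]
ft_force: [0.6, 0.1, 0.2]
width: 0.0139
gripper_force: 30.0
```

Emit:
{"op": "servo_tool", "data": {
  "commands": [
    {"dx":-0.002,"dy":-0.035,"dz":0,"ax":0,"ay":0,"az":0},
    {"dx":-0.004,"dy":-0.07,"dz":0,"ax":0,"ay":0,"az":0},
    {"dx":-0.006,"dy":-0.105,"dz":0,"ax":0,"ay":0,"az":0},
    {"dx":-0.008,"dy":-0.137,"dz":0,"ax":0,"ay":0,"az":0},
    {"dx":-0.008,"dy":-0.137,"dz":0,"ax":0,"ay":0,"az":0}
  ]
}}

```text
time: 12.0
tcp_pos: [0.6354, 0.1338, 0.1668]
tool_rot: [[0.944, -0.33, -0.001], [-0.33, -0.944, 0.005], [-0.002, -0.004, -1.0]]
ft_force: [-1.4, 1.1, -1.1]
width: 0.0139
gripper_force: 30.0
```

Emit:
{"op": "servo_tool", "data": {
  "commands": [
    {"dx":0,"dy":0,"dz":0,"ax":0,"ay":0,"az":0},
    {"dx":0,"dy":0,"dz":0,"ax":0,"ay":0,"az":0}
  ]
}}

```text
time: 12.17
tcp_pos: [0.6351, 0.1235, 0.1669]
tool_rot: [[0.94, -0.34, -0.002], [-0.34, -0.94, -0.001], [-0.001, 0.002, -1.0]]
ft_force: [-0.9, -1.1, -0.4]
width: 0.0138
gripper_force: 30.0
```

```bash
python3 -c "
from h import *
to(stp(-109,3,60),-20)"
```

```text
t 12.1667 tcp [0.6351 0.1235 0.1669] d(mm) [  1.   -0.7 106.9] rot [0.1  0.06 0.1 ] F [-0.86 -1.13 -0.4 ] w 0.0138
```

Emit:
{"op": "servo_tool", "data": {
  "commands": [
    {"dx":0.001,"dy":0,"dz":0.025,"ax":0,"ay":0,"az":0.1},
    {"dx":0.001,"dy":0,"dz":0.055,"ax":0,"ay":0,"az":0.1},
    {"dx":0.001,"dy":0,"dz":0.085,"ax":0,"ay":0,"az":0.1},
    {"dx":0.001,"dy":0,"dz":0.1,"ax":0,"ay":0,"az":0.1},
    {"dx":0.001,"dy":0,"dz":0.105,"ax":0,"ay":0,"az":0.1}
  ]
}}

```text
time: 12.58
tcp_pos: [0.6341, 0.1209, 0.0593]
tool_rot: [[0.939, -0.345, -0.006], [-0.345, -0.939, -0.002], [-0.005, 0.004, -1.0]]
ft_force: [-0.5, -0.0, -1.6]
width: 0.0137
gripper_force: 30.0
```

Emit:
{"op": "servo_tool", "data": {
  "commands": [
    {"dx":0,"dy":0,"dz":0,"ax":0,"ay":0,"az":0},
    {"dx":0,"dy":0,"dz":0,"ax":0,"ay":0,"az":0},
    {"dx":0,"dy":0,"dz":0,"ax":0,"ay":0,"az":0}
  ]
}}

```text
time: 12.83
tcp_pos: [0.6379, 0.1236, 0.0645]
tool_rot: [[0.939, -0.343, 0.003], [-0.343, -0.939, 0.0], [0.003, -0.001, -1.0]]
ft_force: [-0.0, 0.4, 0.0]
width: 0.0136
gripper_force: 30.0
```

```bash
python3 -c "
from h import *
to(stp(-109,3,46),-20)
im=r.capture('top')[...,::-1];cv2.imwrite('pics/top6.png',im);im2=r.capture('side')[...,::-1];cv2.imwrite('pics/side6.png',im2)
a=cv2.resize(im[155:255,190:270],(480,600),interpolation=cv2.INTER_CUBIC);b=cv2.resize(im2[150:220,240:320],(320,280),interpolation=cv2.INTER_CUBIC)
o=np.zeros((600,800,3),np.uint8);o[:,:480]=a;o[:280,480:]=b;cv2.imwrite('pics/t7.png',o)"
```

```text
t 12.8333 tcp [0.6379 0.1236 0.0645] d(mm) [-1.7  0.5 18.5] rot [-0.08 -0.14 -0.09] F [-0.02  0.38  0.01] w 0.0136
```

Emit:
{"op": "servo_tool", "data": {
  "commands": [
    {"dx":-0.002,"dy":0,"dz":0.006,"ax":0,"ay":0,"az":0},
    {"dx":-0.002,"dy":0,"dz":0.012,"ax":0,"ay":0,"az":0},
    {"dx":-0.002,"dy":0,"dz":0.016,"ax":0,"ay":0,"az":0},
    {"dx":-0.002,"dy":0,"dz":0.017,"ax":0,"ay":0,"az":0},
    {"dx":-0.002,"dy":0,"dz":0.017,"ax":0,"ay":0,"az":0}
  ]
}}

```text
time: 13.35
tcp_pos: [0.6343, 0.1247, 0.0452]
tool_rot: [[0.939, -0.343, -0.001], [-0.343, -0.939, -0.0], [-0.001, 0.001, -1.0]]
ft_force: [0.6, 0.0, 0.5]
width: 0.0141
gripper_force: 30.0
```

Emit:
{"op": "servo_tool", "data": {
  "commands": [
    {"dx":0,"dy":0,"dz":0.001,"ax":0,"ay":0,"az":0},
    {"dx":0,"dy":0,"dz":0.002,"ax":0,"ay":0,"az":0},
    {"dx":0,"dy":0,"dz":0.002,"ax":0,"ay":0,"az":0}
  ]
}}

```text
time: 13.6
tcp_pos: [0.635, 0.1248, 0.0447]
tool_rot: [[0.939, -0.343, 0.0], [-0.343, -0.939, -0.0], [0.0, -0.0, -1.0]]
ft_force: [-1.3, 0.7, 5.6]
width: 0.014
gripper_force: 30.0
```

Legs landed on the core (underside 59.8). Lift, shift +1.8 mm in y, feel again.

Emit:
{"op": "servo_tool", "data": {
  "commands": [
    {"dx":0.001,"dy":0,"dz":-0.003,"ax":0,"ay":0,"az":0},
    {"dx":0.001,"dy":0.0018,"dz":-0.003,"ax":0,"ay":0,"az":0},
    {"dx":0.001,"dy":0.0018,"dz":-0.003,"ax":0,"ay":0,"az":0},
    {"dx":0.001,"dy":0.0018,"dz":-0.001,"ax":0,"ay":0,"az":0},
    {"dx":0.001,"dy":0.0018,"dz":0,"ax":0,"ay":0,"az":0}
  ]
}}

```text
time: 14.02
tcp_pos: [0.6355, 0.1225, 0.0445]
tool_rot: [[0.939, -0.343, 0.001], [-0.343, -0.939, -0.0], [0.001, -0.0, -1.0]]
ft_force: [-3.0, -1.2, 13.1]
width: 0.0136
gripper_force: 30.0
```

Emit:
{"op": "servo_tool", "data": {
  "commands": [
    {"dx":0,"dy":0,"dz":0.0005,"ax":0,"ay":0,"az":0},
    {"dx":0,"dy":0,"dz":0.0005,"ax":0,"ay":0,"az":0}
  ]
}}

```text
time: 14.18
tcp_pos: [0.6355, 0.1224, 0.0446]
tool_rot: [[0.939, -0.343, 0.001], [-0.343, -0.939, -0.0], [0.001, 0.0, -1.0]]
ft_force: [-2.8, -2.6, 9.1]
width: 0.0138
gripper_force: 30.0
```

Still on the core (y ≈ +4.5). Trying +3.4.

Emit:
{"op": "servo_tool", "data": {
  "commands": [
    {"dx":0,"dy":0,"dz":-0.003,"ax":0,"ay":0,"az":0},
    {"dx":0,"dy":-0.0011,"dz":-0.003,"ax":0,"ay":0,"az":0},
    {"dx":0,"dy":-0.0011,"dz":-0.002,"ax":0,"ay":0,"az":0},
    {"dx":0,"dy":-0.0011,"dz":-0.0005,"ax":0,"ay":0,"az":0},
    {"dx":0,"dy":-0.0011,"dz":-0.0005,"ax":0,"ay":0,"az":0}
  ]
}}

```text
time: 14.6
tcp_pos: [0.6356, 0.124, 0.0446]
tool_rot: [[0.939, -0.343, 0.0], [-0.343, -0.939, 0.0], [0.0, -0.0, -1.0]]
ft_force: [-2.1, -0.5, 7.5]
width: 0.0135
gripper_force: 30.0
```

```bash
cat >> h.py <<'E'
def feel(n=6):
    F=[];T=[]
    for k in range(n):
        r.capture('top');s=r.read_state();F.append(s['ft_force']);T.append(s['ft_torque'])
    R=s['tool_rot'];d=s['tcp_pos']-O
    print('t',round(s['time'],2),'stapler xyz',(d@U*1e3).round(1),(d@V*1e3).round(1),(d[2]*1e3).round(2),'F(tool)',(R.T@np.mean(F,0)).round(2),'T(tool)',(R.T@np.mean(T,0)).round(3),'w',s['width'])
E
python3 -c "
from h import *
feel();to(stp(-109,3,60),-20)"
```

```text
t 14.9 stapler xyz -108.3 2.9 44.59 F(tool) [-1.59  0.96 -8.  ] T(tool) [-0.181 -0.597 -0.04 ] w 0.013653458726078994
t 14.9 tcp [0.6356 0.124  0.0446] d(mm) [  0.7   0.1 -15.4] rot [-0.02 -0.01 -0.04] F [-2.09 -0.29  7.57] w 0.0137
```

Emit:
{"op": "servo_tool", "data": {
  "commands": [
    {"dx":0,"dy":0,"dz":-0.003,"ax":0,"ay":0,"az":0},
    {"dx":0,"dy":0.0027,"dz":-0.003,"ax":0,"ay":0,"az":0},
    {"dx":0,"dy":0.0027,"dz":-0.003,"ax":0,"ay":0,"az":0}
  ]
}}

```text
time: 15.15
tcp_pos: [0.6342, 0.1205, 0.0463]
tool_rot: [[0.939, -0.343, -0.001], [-0.343, -0.939, -0.001], [-0.0, 0.001, -1.0]]
ft_force: [0.2, -0.5, -0.6]
width: 0.014
gripper_force: 30.0
```

```bash
python3 -c "
from h import *
feel()"
```

```text
t 15.45 stapler xyz -108.1 6.0 46.46 F(tool) [-0.01  0.1   0.33] T(tool) [ 0.069 -0.041  0.007] w 0.013760783517556685
```

Emit:
{"op": "servo_tool", "data": {
  "commands": [
    {"dx":0,"dy":0,"dz":0.001,"ax":0,"ay":0,"az":0},
    {"dx":0,"dy":0,"dz":0.002,"ax":0,"ay":0,"az":0},
    {"dx":0,"dy":0,"dz":0.003,"ax":0,"ay":0,"az":0},
    {"dx":0,"dy":0,"dz":0.003,"ax":0,"ay":0,"az":0}
  ]
}}

```text
time: 15.78
tcp_pos: [0.6346, 0.1212, 0.0447]
tool_rot: [[0.939, -0.343, 0.0], [-0.343, -0.939, -0.0], [0.0, 0.0, -1.0]]
ft_force: [-3.1, -1.0, 5.7]
width: 0.0139
gripper_force: 30.0
```

```bash
python3 -c "
from h import *
feel()"
```

```text
t 16.08 stapler xyz -108.4 5.9 44.68 F(tool) [-1.48  1.2  -5.61] T(tool) [-0.212 -0.513 -0.019] w 0.013785476937061902
```

Blocked at y 2.4–5.9; now the other side. Lift to y ≈ 1.2, touch, then creep toward −y under light contact.

Emit:
{"op": "servo_tool", "data": {
  "commands": [
    {"dx":0,"dy":0,"dz":-0.003,"ax":0,"ay":0,"az":0},
    {"dx":0,"dy":-0.0045,"dz":-0.003,"ax":0,"ay":0,"az":0},
    {"dx":0,"dy":-0.0045,"dz":-0.003,"ax":0,"ay":0,"az":0},
    {"dx":0,"dy":-0.0045,"dz":-0.001,"ax":0,"ay":0,"az":0},
    {"dx":0,"dy":-0.0045,"dz":0,"ax":0,"ay":0,"az":0}
  ]
}}

```text
time: 16.5
tcp_pos: [0.6358, 0.1256, 0.0433]
tool_rot: [[0.94, -0.343, -0.0], [-0.343, -0.94, 0.0], [-0.0, 0.0, -1.0]]
ft_force: [0.1, 0.2, -0.6]
width: 0.0136
gripper_force: 30.0
```

Emit:
{"op": "servo_tool", "data": {
  "commands": [
    {"dx":0,"dy":-0.0004,"dz":0,"ax":0,"ay":0,"az":0},
    {"dx":0,"dy":-0.0008,"dz":0,"ax":0,"ay":0,"az":0},
    {"dx":0,"dy":-0.0012,"dz":0,"ax":0,"ay":0,"az":0}
  ]
}}

```text
time: 16.75
tcp_pos: [0.6363, 0.1264, 0.0436]
tool_rot: [[0.939, -0.343, -0.0], [-0.343, -0.939, -0.0], [-0.0, 0.0, -1.0]]
ft_force: [-0.0, 0.2, 0.0]
width: 0.0139
gripper_force: 30.0
```

Emit:
{"op": "servo_tool", "data": {
  "commands": [
    {"dx":0,"dy":-0.0004,"dz":0,"ax":0,"ay":0,"az":0},
    {"dx":0,"dy":-0.0008,"dz":0,"ax":0,"ay":0,"az":0},
    {"dx":0,"dy":-0.0012,"dz":0,"ax":0,"ay":0,"az":0}
  ]
}}

```text
time: 17.0
tcp_pos: [0.6368, 0.1275, 0.0438]
tool_rot: [[0.939, -0.343, -0.0], [-0.343, -0.939, -0.0], [-0.0, 0.0, -1.0]]
ft_force: [0.1, -1.1, 0.0]
width: 0.0139
gripper_force: 30.0
```

```bash
python3 -c "
from h import *
feel(2)"
```

```text
t 17.1 stapler xyz -108.3 -0.7 43.77 F(tool) [0.5  1.05 0.31] T(tool) [-0.058 -0.025 -0.033] w 0.013737547260658501
```

It dropped free at y ≈ +1.2, with a slight touch by −0.7. Centre at about +0.4 and lower to underside ~56.

Emit:
{"op": "servo_tool", "data": {
  "commands": [
    {"dx":0,"dy":0.0005,"dz":0,"ax":0,"ay":0,"az":0},
    {"dx":0,"dy":0.001,"dz":0,"ax":0,"ay":0,"az":0},
    {"dx":0,"dy":0.001,"dz":0.001,"ax":0,"ay":0,"az":0},
    {"dx":0,"dy":0.001,"dz":0.002,"ax":0,"ay":0,"az":0},
    {"dx":0,"dy":0.001,"dz":0.0027,"ax":0,"ay":0,"az":0}
  ]
}}

```text
time: 17.52
tcp_pos: [0.6365, 0.1268, 0.0409]
tool_rot: [[0.939, -0.343, -0.0], [-0.343, -0.939, 0.0], [-0.0, 0.0, -1.0]]
ft_force: [0.0, -0.1, -0.9]
width: 0.0134
gripper_force: 30.0
```

```bash
python3 -c "
from h import *
feel(3)"
```

```text
t 17.67 stapler xyz -108.2 0.1 40.91 F(tool) [-0.29  0.26  0.25] T(tool) [ 0.073 -0.054  0.028] w 0.013706832464282321
```

Emit:
{"op": "servo_tool", "data": {
  "commands": [
    {"dx":-0.001,"dy":0,"dz":0,"ax":0,"ay":0,"az":0},
    {"dx":-0.0025,"dy":0,"dz":0,"ax":0,"ay":0,"az":0},
    {"dx":-0.004,"dy":0,"dz":0,"ax":0,"ay":0,"az":0},
    {"dx":-0.0055,"dy":0,"dz":0,"ax":0,"ay":0,"az":0},
    {"dx":-0.007,"dy":0,"dz":0,"ax":0,"ay":0,"az":0}
  ]
}}

```text
time: 18.08
tcp_pos: [0.6298, 0.1293, 0.0411]
tool_rot: [[0.939, -0.343, -0.0], [-0.343, -0.939, 0.0], [-0.0, -0.0, -1.0]]
ft_force: [-0.2, -0.2, 0.2]
width: 0.0137
gripper_force: 30.0
```

```bash
python3 -c "
from h import *
feel(4)"
```

```text
t 18.28 stapler xyz -101.2 0.0 41.11 F(tool) [ 0.58 -0.02  0.14] T(tool) [ 0.075 -0.046 -0.004] w 0.014010049748668036
```

Emit:
{"op": "servo_tool", "data": {
  "commands": [
    {"dx":-0.0015,"dy":0,"dz":0,"ax":0,"ay":0,"az":0},
    {"dx":-0.003,"dy":0,"dz":0,"ax":0,"ay":0,"az":0},
    {"dx":-0.004,"dy":0,"dz":0,"ax":0,"ay":0,"az":0},
    {"dx":-0.005,"dy":0,"dz":0,"ax":0,"ay":0,"az":0}
  ]
}}

```text
time: 18.62
tcp_pos: [0.6251, 0.1309, 0.0411]
tool_rot: [[0.939, -0.343, -0.0], [-0.343, -0.939, -0.0], [-0.0, 0.0, -1.0]]
ft_force: [0.2, 0.8, -0.3]
width: 0.0137
gripper_force: 30.0
```

```bash
python3 -c "
from h import *
feel(4)"
```

```text
t 18.82 stapler xyz -96.3 0.0 41.06 F(tool) [-0.05 -0.38  0.22] T(tool) [ 0.047 -0.03   0.015] w 0.01347724382830748
```

No follower contact yet: the origin may not be at mid-base along x. Continuing to feel for the follower.

Emit:
{"op": "servo_tool", "data": {
  "commands": [
    {"dx":-0.0015,"dy":0,"dz":0,"ax":0,"ay":0,"az":0},
    {"dx":-0.003,"dy":0,"dz":0,"ax":0,"ay":0,"az":0},
    {"dx":-0.004,"dy":0,"dz":0,"ax":0,"ay":0,"az":0},
    {"dx":-0.004,"dy":0,"dz":0,"ax":0,"ay":0,"az":0}
  ]
}}

```text
time: 19.15
tcp_pos: [0.6212, 0.1324, 0.0411]
tool_rot: [[0.94, -0.342, -0.0], [-0.342, -0.94, 0.0], [-0.0, 0.0, -1.0]]
ft_force: [0.9, -0.4, -0.6]
width: 0.0138
gripper_force: 30.0
```

```bash
python3 -c "
from h import *
feel(3)"
```

```text
t 19.3 stapler xyz -92.3 0.0 41.1 F(tool) [0.08 0.21 0.3 ] T(tool) [ 0.054 -0.024 -0.016] w 0.014121416454092829
```

Emit:
{"op": "servo_tool", "data": {
  "commands": [
    {"dx":-0.0015,"dy":0,"dz":0,"ax":0,"ay":0,"az":0},
    {"dx":-0.003,"dy":0,"dz":0,"ax":0,"ay":0,"az":0},
    {"dx":-0.004,"dy":0,"dz":0,"ax":0,"ay":0,"az":0},
    {"dx":-0.004,"dy":0,"dz":0,"ax":0,"ay":0,"az":0}
  ]
}}

```text
time: 19.63
tcp_pos: [0.6174, 0.1338, 0.041]
tool_rot: [[0.94, -0.342, -0.0], [-0.342, -0.94, 0.0], [-0.0, 0.0, -1.0]]
ft_force: [0.4, -0.1, -0.4]
width: 0.0139
gripper_force: 30.0
```

```bash
python3 -c "
from h import *
feel(3)"
```

```text
t 19.78 stapler xyz -88.3 0.0 41.09 F(tool) [0.44 0.11 0.19] T(tool) [ 0.079 -0.039 -0.005] w 0.013880398903961548
```

```bash
python3 -c "
from h import *
t=cv2.imread('pics/top0.png');s0=cv2.imread('pics/side0.png');s1=r.capture('side')[...,::-1].copy();t1=r.capture('top')[...,::-1].copy();cv2.imwrite('pics/side8.png',s1);cv2.imwrite('pics/top8.png',t1)
pts=[((-70,0,69),(0,255,0)),((-130,0,53),(0,255,255)),((65,0,78),(255,0,255)),((-118,0,24),(0,0,0)),((20,0,60),(255,255,0)),((-70,0,46),(0,128,0))]
def c(im,n,b,k,m=1):
  im=cv2.resize(im[b[0]:b[1],b[2]:b[3]],None,fx=k,fy=k,interpolation=cv2.INTER_CUBIC)
  if m:
    for p,col in pts:
      u=(proj(n,stp(*p))[0]-[b[2],b[0]]+.5)*k;cv2.circle(im,tuple(int(v) for v in u),2,col,-1)
  return im
o=np.zeros((600,800,3),np.uint8)
def put(im,y,x): o[y:y+im.shape[0],x:x+im.shape[1]]=im
put(c(t,'top',(168,260,188,250),6)[:552],0,0)
put(c(s0,'side',(175,213,238,318),5),0,376)
put(c(s1,'side',(140,213,238,318),5,0),195,376)
cv2.imwrite('pics/t9.png',o)"
```

```text
(no output)
```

View pics/t9.png

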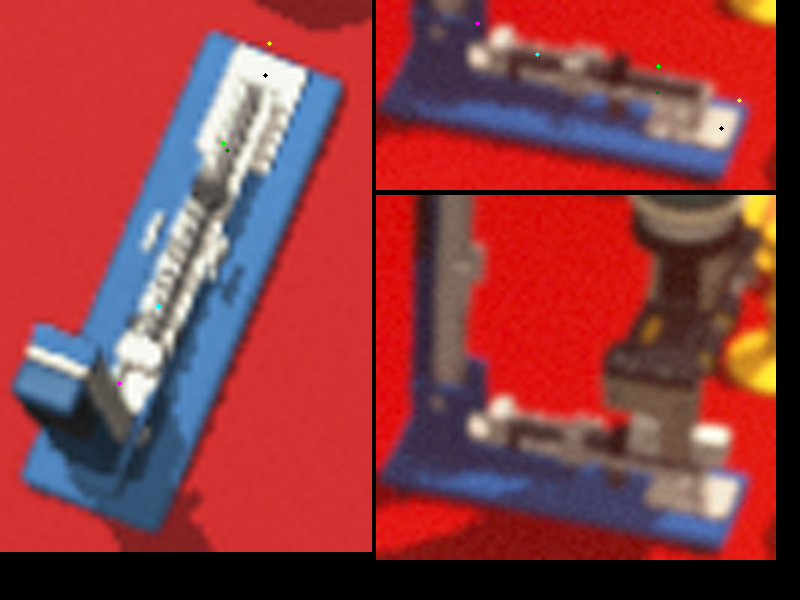

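The markers show that the real follower sits ~23 mm further toward the hinge than my origin assumed, so the base isn't centred on the origin. The held strip (side crop 630–730, tail at 630) is a few mm short of the black follower (612,440). Continuing.

Emit:
{"op": "servo_tool", "data": {
  "commands": [
    {"dx":-0.001,"dy":0,"dz":0,"ax":0,"ay":0,"az":0},
    {"dx":-0.002,"dy":0,"dz":0,"ax":0,"ay":0,"az":0},
    {"dx":-0.003,"dy":0,"dz":0,"ax":0,"ay":0,"az":0},
    {"dx":-0.004,"dy":0,"dz":0,"ax":0,"ay":0,"az":0},
    {"dx":-0.004,"dy":0,"dz":0,"ax":0,"ay":0,"az":0}
  ]
}}

```text
time: 20.3
tcp_pos: [0.6147, 0.1346, 0.0412]
tool_rot: [[0.939, -0.343, 0.002], [-0.343, -0.939, -0.0], [0.002, -0.0, -1.0]]
ft_force: [3.0, -0.9, -1.7]
width: 0.0138
gripper_force: 30.0
```

```bash
python3 -c "
from h import *
feel(3)"
```

```text
t 20.45 stapler xyz -84.9 0.1 41.22 F(tool) [ 3.06 -0.49  1.54] T(tool) [0.059 0.655 0.01 ] w 0.013333423966400389
```

Emit:
{"op": "servo_tool", "data": {
  "commands": [
    {"dx":-0.001,"dy":0,"dz":0,"ax":0,"ay":0,"az":0},
    {"dx":-0.002,"dy":0,"dz":0,"ax":0,"ay":0,"az":0},
    {"dx":-0.003,"dy":0,"dz":0,"ax":0,"ay":0,"az":0},
    {"dx":-0.003,"dy":0,"dz":0,"ax":0,"ay":0,"az":0}
  ]
}}

```text
time: 20.78
tcp_pos: [0.6112, 0.136, 0.0412]
tool_rot: [[0.939, -0.343, 0.0], [-0.343, -0.939, -0.0], [0.0, -0.0, -1.0]]
ft_force: [2.1, -1.9, -0.2]
width: 0.0135
gripper_force: 30.0
```

```bash
python3 -c "
from h import *
feel(3)"
```

```text
t 20.93 stapler xyz -81.3 0.0 41.14 F(tool) [ 2.96 -0.17  0.72] T(tool) [ 0.002  0.696 -0.038] w 0.0136436081801544
```

Emit:
{"op": "servo_tool", "data": {
  "commands": [
    {"dx":-0.001,"dy":0,"dz":0,"ax":0,"ay":0,"az":0},
    {"dx":-0.002,"dy":0,"dz":0,"ax":0,"ay":0,"az":0},
    {"dx":-0.004,"dy":0,"dz":0,"ax":0,"ay":0,"az":0},
    {"dx":-0.006,"dy":0,"dz":0,"ax":0,"ay":0,"az":0},
    {"dx":-0.006,"dy":0,"dz":0,"ax":0,"ay":0,"az":0}
  ]
}}

```text
time: 21.35
tcp_pos: [0.6053, 0.1381, 0.0412]
tool_rot: [[0.94, -0.343, 0.0], [-0.343, -0.94, -0.0], [0.0, 0.0, -1.0]]
ft_force: [3.6, -1.3, 0.0]
width: 0.0137
gripper_force: 30.0
```

```bash
python3 -c "
from h import *
feel(5)"
```

```text
t 21.6 stapler xyz -75.3 -0.0 41.13 F(tool) [3.9  0.44 0.34] T(tool) [-0.     0.877 -0.005] w 0.01366603457375678
```

Force growth puts first contact at ≈ −85.4, so 13.5 mm of push is at ≈ −71.9. Advance 3.4 mm and test.

Emit:
{"op": "servo_tool", "data": {
  "commands": [
    {"dx":-0.001,"dy":0,"dz":0,"ax":0,"ay":0,"az":0},
    {"dx":-0.002,"dy":0,"dz":0,"ax":0,"ay":0,"az":0},
    {"dx":-0.003,"dy":0,"dz":0,"ax":0,"ay":0,"az":0},
    {"dx":-0.0034,"dy":0,"dz":0,"ax":0,"ay":0,"az":0},
    {"dx":-0.0034,"dy":0,"dz":0,"ax":0,"ay":0,"az":0}
  ]
}}

```text
time: 22.02
tcp_pos: [0.6024, 0.1392, 0.0411]
tool_rot: [[0.939, -0.343, 0.0], [-0.343, -0.939, -0.0], [0.0, 0.0, -1.0]]
ft_force: [5.4, -1.3, 0.4]
width: 0.0135
gripper_force: 30.0
```

```bash
python3 -c "
from h import *
feel(3)"
```

```text
t 22.17 stapler xyz -71.9 -0.0 41.13 F(tool) [ 3.89  0.55 -0.03] T(tool) [-0.016  0.994 -0.018] w 0.013799565685306473
```

Emit:
{"op": "servo_tool", "data": {
  "commands": [
    {"dx":0,"dy":0,"dz":0.001,"ax":0,"ay":0,"az":0},
    {"dx":0,"dy":0,"dz":0.002,"ax":0,"ay":0,"az":0},
    {"dx":0,"dy":0,"dz":0.003,"ax":0,"ay":0,"az":0},
    {"dx":0,"dy":0,"dz":0.004,"ax":0,"ay":0,"az":0},
    {"dx":0,"dy":0,"dz":0.0045,"ax":0,"ay":0,"az":0}
  ]
}}

```text
time: 22.58
tcp_pos: [0.6025, 0.1393, 0.0365]
tool_rot: [[0.939, -0.343, 0.0], [-0.343, -0.939, 0.0], [0.0, -0.0, -1.0]]
ft_force: [3.4, -0.6, 1.2]
width: 0.0135
gripper_force: 30.0
```

```bash
python3 -c "
from h import *
feel(3)"
```

```text
t 22.73 stapler xyz -71.9 -0.1 36.5 F(tool) [ 4.82 -0.88 -0.77] T(tool) [ 0.133  1.057 -0.006] w 0.013806892095205608
```

Underside is below the nose plate's top (51.6 < 53) with no vertical force, so it is clear. Press down to the floor.

Emit:
{"op": "servo_tool", "data": {
  "commands": [
    {"dx":0,"dy":0,"dz":0.0012,"ax":0,"ay":0,"az":0},
    {"dx":0,"dy":0,"dz":0.0024,"ax":0,"ay":0,"az":0},
    {"dx":0,"dy":0,"dz":0.0036,"ax":0,"ay":0,"az":0},
    {"dx":0,"dy":0,"dz":0.0048,"ax":0,"ay":0,"az":0},
    {"dx":0,"dy":0,"dz":0.0055,"ax":0,"ay":0,"az":0}
  ]
}}

```text
time: 23.15
tcp_pos: [0.6023, 0.1391, 0.0309]
tool_rot: [[0.939, -0.343, -0.0], [-0.343, -0.939, -0.0], [-0.0, 0.0, -1.0]]
ft_force: [4.5, -1.6, 0.9]
width: 0.0136
gripper_force: 30.0
```

Emit:
{"op": "servo_tool", "data": {
  "commands": [
    {"dx":0,"dy":0,"dz":0.0005,"ax":0,"ay":0,"az":0},
    {"dx":0,"dy":0,"dz":0.001,"ax":0,"ay":0,"az":0},
    {"dx":0,"dy":0,"dz":0.0015,"ax":0,"ay":0,"az":0},
    {"dx":0,"dy":0,"dz":0.0015,"ax":0,"ay":0,"az":0}
  ]
}}

```text
time: 23.48
tcp_pos: [0.6023, 0.1392, 0.0298]
tool_rot: [[0.939, -0.343, -0.0], [-0.343, -0.939, -0.0], [-0.0, 0.0, -1.0]]
ft_force: [3.1, -1.3, 3.9]
width: 0.0136
gripper_force: 30.0
```

```bash
python3 -c "
from h import *
feel(3)"
```

```text
t 23.63 stapler xyz -71.8 0.1 29.79 F(tool) [ 3.45  0.82 -4.14] T(tool) [-0.165  0.799  0.015] w 0.01363992756879587
```

Floor reached (underside 44.9). Release, then lift away.

Emit:
{"op": "servo_tool", "data": {
  "commands": [
    {"dx":0,"dy":0,"dz":0,"ax":0,"ay":0,"az":0},
    {"dx":0,"dy":0,"dz":0,"ax":0,"ay":0,"az":0},
    {"dx":0,"dy":0,"dz":0,"ax":0,"ay":0,"az":0},
    {"dx":0,"dy":0,"dz":0,"ax":0,"ay":0,"az":0}
  ],
  "hand": 0.035
}}

```text
time: 23.97
tcp_pos: [0.6009, 0.1396, 0.0287]
tool_rot: [[0.94, -0.342, -0.003], [-0.342, -0.94, -0.0], [-0.002, 0.001, -1.0]]
ft_force: [-0.2, -0.2, 0.5]
width: 0.0348
gripper_force: 0.0
```

Emit:
{"op": "servo_tool", "data": {
  "commands": [
    {"dx":0,"dy":0,"dz":-0.01,"ax":0,"ay":0,"az":0},
    {"dx":0,"dy":0,"dz":-0.03,"ax":0,"ay":0,"az":0},
    {"dx":0,"dy":0,"dz":-0.055,"ax":0,"ay":0,"az":0},
    {"dx":0,"dy":0,"dz":-0.085,"ax":0,"ay":0,"az":0},
    {"dx":0,"dy":0,"dz":-0.12,"ax":0,"ay":0,"az":0}
  ]
}}

```text
time: 24.38
tcp_pos: [0.6009, 0.1391, 0.15]
tool_rot: [[0.939, -0.343, -0.003], [-0.343, -0.939, -0.001], [-0.003, 0.002, -1.0]]
ft_force: [0.4, -0.0, 0.2]
width: 0.035
gripper_force: 0.0
```

```bash
python3 -c "
from h import *
feel(1)
a=cv2.imread('pics/side0.png');b=r.capture('side')[...,::-1];cv2.imwrite('pics/side10.png',b);t=r.capture('top')[...,::-1];cv2.imwrite('pics/top10.png',t)
# head silhouette in side0: dark blue/grey vs red, per row columns
for row in range(122,205,8):
  q=a[row,235:275].astype(int);m=np.where(q[:,2]<150)[0]+235;print(row,m.min() if len(m) else None,m.max() if len(m) else None,end=' | ')
print()
for th in(1.2,1.3,1.4,1.5,1.6):
  d=np.array([-np.cos(th),np.sin(th)]);n=np.array([np.sin(th),np.cos(th)])
  L=[]
  for a_,b_ in((195,26),(195,-8),(170,26)):
    x=88+a_*d[0]+b_*n[0];z=78+a_*d[1]+b_*n[1];L+=[proj('side',stp(x,0,z))[0].round(1),proj('top',stp(x,0,z))[0].round(1)]
  print(th,L)
"
```

```text
t 24.43 stapler xyz -74.8 -2.4 158.61 F(tool) [ 1.34 -1.64 -4.65] T(tool) [ 0.224  0.146 -0.013] w 0.03529098012177637
122 235 274 | 130 235 274 | 138 245 257 | 146 246 256 | 154 245 258 | 162 245 255 | 170 245 255 | 178 245 259 | 186 244 274 | 194 239 274 | 202 235 274 | 
1.2 [array([262.5, 133.4]), array([201.9, 216.7]), array([271.7, 138.2]), array([207.1, 206.4]), array([260.1, 139.2]), array([201.8, 220.8])]
1.3 [array([256.9, 131.6]), array([198.9, 223.2]), array([266.4, 135.5]), array([204.2, 212.3]), array([255.2, 137.6]), array([199.2, 226.5])]
1.4 [array([251.2, 130.2]), array([195.9, 230. ]), array([260.9, 133.3]), array([201.2, 218.6]), array([250.4, 136.5]), array([196.7, 232.3])]
1.5 [array([245.6, 129.4]), array([193. , 236.9]), array([255.4, 131.6]), array([198.2, 225.1]), array([245.5, 135.9]), array([194.2, 238.3])]
1.6 [array([240.1, 129.1]), array([190.2, 243.9]), array([249.8, 130.3]), array([195.2, 231.9]), array([240.8, 135.7]), array([191.8, 244.3])]
```

Strip loaded and released with no force remaining. The head angle from side0 is ≈ 1.5 rad. I'll close the fingers, rise, and go over and behind the head.

Emit:
{"op": "servo_tool", "data": {
  "commands": [
    {"dx":0,"dy":0,"dz":-0.03,"ax":0,"ay":0,"az":0},
    {"dx":0,"dy":0,"dz":-0.065,"ax":0,"ay":0,"az":0},
    {"dx":0,"dy":0,"dz":-0.1,"ax":0,"ay":0,"az":0},
    {"dx":0,"dy":0,"dz":-0.135,"ax":0,"ay":0,"az":0},
    {"dx":0,"dy":0,"dz":-0.15,"ax":0,"ay":0,"az":0}
  ],
  "hand": 0
}}

```text
time: 24.95
tcp_pos: [0.6034, 0.1397, 0.3038]
tool_rot: [[0.939, -0.343, 0.005], [-0.343, -0.939, 0.001], [0.004, -0.003, -1.0]]
ft_force: [0.5, 0.2, 0.4]
width: 0.004
gripper_force: 0.0
```

Emit:
{"op": "servo_tool", "data": {
  "commands": [
    {"dx":-0.03,"dy":0,"dz":0,"ax":0,"ay":0,"az":0},
    {"dx":-0.065,"dy":0,"dz":0,"ax":0,"ay":0,"az":0},
    {"dx":-0.1,"dy":0,"dz":0,"ax":0,"ay":0,"az":0},
    {"dx":-0.135,"dy":0,"dz":0,"ax":0,"ay":0,"az":0},
    {"dx":-0.165,"dy":0,"dz":0,"ax":0,"ay":0,"az":0}
  ]
}}

```text
time: 25.37
tcp_pos: [0.4443, 0.1962, 0.2985]
tool_rot: [[0.94, -0.342, -0.002], [-0.342, -0.94, -0.001], [-0.002, 0.002, -1.0]]
ft_force: [-0.7, 0.2, -0.4]
width: 0.0008
gripper_force: 0.0
```

Emit:
{"op": "servo_tool", "data": {
  "commands": [
    {"dx":-0.02,"dy":0,"dz":0,"ax":0,"ay":0,"az":0},
    {"dx":-0.03,"dy":0,"dz":0,"ax":0,"ay":0,"az":0},
    {"dx":-0.03,"dy":0,"dz":0,"ax":0,"ay":0,"az":0},
    {"dx":-0.03,"dy":0,"dz":0,"ax":0,"ay":0,"az":0}
  ]
}}

```text
time: 25.7
tcp_pos: [0.4196, 0.2057, 0.2994]
tool_rot: [[0.939, -0.343, 0.0], [-0.343, -0.939, -0.0], [0.0, 0.0, -1.0]]
ft_force: [1.1, -0.1, -0.1]
width: 0.0003
gripper_force: 0.0
```

```bash
python3 -c "
from h import *
feel(1); to(stp(126,0,218),-20)
s=r.read_state();print(s['qpos'].round(2))
# loaded strip check: compare side0 vs now, bright pixels along the channel
b=r.capture('side')[...,::-1].copy();cv2.imwrite('pics/side11.png',b);a=cv2.imread('pics/side0.png')
for im in(a,b):
  g=im.mean(2); 
  P=[proj('side',stp(x,0.3,68))[0] for x in range(-112,-24,6)]
  print([int(g[int(round(v)),int(round(u))]) for u,v in P])
"
```

```text
t 25.75 stapler xyz 121.9 0.2 299.31 F(tool) [ 0.41  1.06 -0.19] T(tool) [ 0.125 -0.085 -0.015] w 0.0006656668379998677
t 25.75 tcp [0.4202 0.2053 0.2993] d(mm) [-4.1 -0.2 81.3] rot [ 0.02 -0.01 -0.12] F [ 0.02 -1.14  0.19] w 0.0007
[-0.36  0.06 -0.17  1.89  0.01  1.19 -2.46]
[97, 103, 101, 93, 99, 107, 96, 90, 101, 102, 89, 48, 49, 107, 119]
[112, 164, 236, 231, 227, 221, 229, 241, 242, 240, 225, 211, 198, 128, 73]
```

Bright pixels now span the seat (true x ≈ −129..−61): the strip is loaded. Lower behind the head, then approach.

Emit:
{"op": "servo_tool", "data": {
  "commands": [
    {"dx":-0.004,"dy":0,"dz":0.02,"ax":0,"ay":0,"az":0},
    {"dx":-0.004,"dy":0,"dz":0.045,"ax":0,"ay":0,"az":0},
    {"dx":-0.004,"dy":0,"dz":0.065,"ax":0,"ay":0,"az":0},
    {"dx":-0.004,"dy":0,"dz":0.08,"ax":0,"ay":0,"az":0},
    {"dx":-0.004,"dy":0,"dz":0.08,"ax":0,"ay":0,"az":0}
  ]
}}

```text
time: 26.22
tcp_pos: [0.4145, 0.2056, 0.2163]
tool_rot: [[0.939, -0.345, -0.006], [-0.345, -0.939, -0.003], [-0.004, 0.005, -1.0]]
ft_force: [-0.2, -0.2, -0.2]
width: 0.0004
gripper_force: 0.0
```

Emit:
{"op": "servo_tool", "data": {
  "commands": [
    {"dx":0.003,"dy":0,"dz":0,"ax":0,"ay":0,"az":0},
    {"dx":0.006,"dy":0,"dz":0,"ax":0,"ay":0,"az":0},
    {"dx":0.009,"dy":0,"dz":0,"ax":0,"ay":0,"az":0},
    {"dx":0.009,"dy":0,"dz":0,"ax":0,"ay":0,"az":0}
  ]
}}

```text
time: 26.55
tcp_pos: [0.4254, 0.2042, 0.2206]
tool_rot: [[0.939, -0.344, 0.002], [-0.344, -0.939, 0.001], [0.002, -0.001, -1.0]]
ft_force: [0.2, 0.3, 0.6]
width: 0.0004
gripper_force: 0.0
```

Emit:
{"op": "servo_tool", "data": {
  "commands": [
    {"dx":0.003,"dy":0,"dz":0,"ax":0,"ay":0,"az":0},
    {"dx":0.006,"dy":0,"dz":0,"ax":0,"ay":0,"az":0},
    {"dx":0.009,"dy":0,"dz":0,"ax":0,"ay":0,"az":0},
    {"dx":0.012,"dy":0,"dz":0,"ax":0,"ay":0,"az":0},
    {"dx":0.012,"dy":0,"dz":0,"ax":0,"ay":0,"az":0}
  ]
}}

```text
time: 26.97
tcp_pos: [0.4354, 0.2002, 0.2196]
tool_rot: [[0.939, -0.343, -0.0], [-0.343, -0.939, 0.0], [-0.0, -0.0, -1.0]]
ft_force: [0.8, 0.3, 0.0]
width: 0.0005
gripper_force: 0.0
```

```bash
python3 -c "
from h import *
feel(3)"
```

```text
t 27.12 stapler xyz 106.1 -0.1 219.51 F(tool) [-0.06 -0.2  -0.07] T(tool) [ 0.066 -0.022  0.018] w 0.0004757192090311997
```

Emit:
{"op": "servo_tool", "data": {
  "commands": [
    {"dx":0.003,"dy":0,"dz":0,"ax":0,"ay":0,"az":0},
    {"dx":0.006,"dy":0,"dz":0,"ax":0,"ay":0,"az":0},
    {"dx":0.009,"dy":0,"dz":0,"ax":0,"ay":0,"az":0},
    {"dx":0.012,"dy":0,"dz":0,"ax":0,"ay":0,"az":0},
    {"dx":0.012,"dy":0,"dz":0,"ax":0,"ay":0,"az":0}
  ]
}}

```text
time: 27.53
tcp_pos: [0.4471, 0.1959, 0.2196]
tool_rot: [[0.939, -0.343, 0.001], [-0.343, -0.939, 0.0], [0.0, -0.0, -1.0]]
ft_force: [-1.0, -0.1, 0.9]
width: 0.0004
gripper_force: 0.5
```

```bash
python3 -c "
from h import *
feel(2)"
```

```text
t 27.63 stapler xyz 93.6 -0.1 219.47 F(tool) [-0.49  0.11 -0.26] T(tool) [ 0.07  -0.088  0.003] w 5.836092186759927e-05
```

Emit:
{"op": "servo_tool", "data": {
  "commands": [
    {"dx":0.003,"dy":0,"dz":0,"ax":0,"ay":0,"az":0},
    {"dx":0.006,"dy":0,"dz":0,"ax":0,"ay":0,"az":0},
    {"dx":0.009,"dy":0,"dz":0,"ax":0,"ay":0,"az":0},
    {"dx":0.012,"dy":0,"dz":0,"ax":0,"ay":0,"az":0},
    {"dx":0.012,"dy":0,"dz":0,"ax":0,"ay":0,"az":0}
  ]
}}

```text
time: 28.05
tcp_pos: [0.4582, 0.1917, 0.2193]
tool_rot: [[0.939, -0.343, -0.0], [-0.343, -0.939, -0.0], [-0.0, 0.0, -1.0]]
ft_force: [-1.2, 0.9, -0.5]
width: 0.0002
gripper_force: 0.4
```

```bash
python3 -c "
from h import *
feel(2)"
```

```text
t 28.15 stapler xyz 81.6 0.0 219.5 F(tool) [0.25 0.18 0.03] T(tool) [ 0.038 -0.155 -0.002] w 0.0003274221260185685
```

```bash
cat >> h.py <<'E'
def head():
    a=cv2.imread('pics/side0.png').astype(int);b=r.capture('side')[...,::-1].astype(int)
    m=((b[...,2]<140)).astype(int)
    for row in range(130,190,6):
        w=np.where(m[row,238:320])[0]+238
        print(row,[ (int(g[0]),int(g[-1])) for g in np.split(w,np.where(np.diff(w)>1)[0]+1) if len(g)>1])
E
python3 -c "
from h import *
head()
s=r.read_state();P=s['tcp_pos']+[0,0,.0218];print(proj('side',P))"
```

```text
130 [(238, 277), (279, 283), (296, 297)]
136 [(238, 286), (291, 295)]
142 [(253, 263)]
148 [(251, 261)]
154 [(250, 262)]
160 [(249, 259)]
166 [(248, 257)]
172 [(246, 256)]
178 [(245, 259)]
184 [(245, 256)]
[[251.37609574 138.91112426]]
```

The head follows, now ≈ 1.34 rad. Sweep it along the arc.

Emit:
{"op": "servo_tool", "data": {
  "commands": [
    {"dx":0.0116,"dy":0,"dz":0,"ax":0,"ay":0,"az":0},
    {"dx":0.0231,"dy":0,"dz":0,"ax":0,"ay":0,"az":0},
    {"dx":0.0353,"dy":0,"dz":0.0035,"ax":0,"ay":0,"az":0},
    {"dx":0.0471,"dy":0,"dz":0.0075,"ax":0,"ay":0,"az":0},
    {"dx":0.0587,"dy":0,"dz":0.0123,"ax":0,"ay":0,"az":0}
  ]
}}

```text
time: 28.62
tcp_pos: [0.5149, 0.1712, 0.2071]
tool_rot: [[0.939, -0.344, 0.001], [-0.344, -0.939, 0.0], [0.001, -0.001, -1.0]]
ft_force: [-1.5, 0.6, 0.2]
width: 0.0006
gripper_force: 0.7
```

Emit:
{"op": "servo_tool", "data": {
  "commands": [
    {"dx":0.0111,"dy":0,"dz":0.0058,"ax":0,"ay":0,"az":0},
    {"dx":0.0218,"dy":0,"dz":0.0123,"ax":0,"ay":0,"az":0},
    {"dx":0.032,"dy":0,"dz":0.0197,"ax":0,"ay":0,"az":0},
    {"dx":0.0415,"dy":0,"dz":0.0278,"ax":0,"ay":0,"az":0},
    {"dx":0.0503,"dy":0,"dz":0.0365,"ax":0,"ay":0,"az":0}
  ]
}}

```text
time: 29.03
tcp_pos: [0.5611, 0.154, 0.1698]
tool_rot: [[0.939, -0.343, 0.0], [-0.343, -0.939, -0.0], [0.0, 0.0, -1.0]]
ft_force: [0.3, -0.5, 0.4]
width: 0.0005
gripper_force: 0.4
```

```bash
python3 -c "
from h import *
feel(2)
head()
s=r.read_state();P=s['tcp_pos']+[0,0,.0218];print(proj('side',P))"
```

```text
t 29.13 stapler xyz -27.5 1.4 168.41 F(tool) [0.81 0.45 0.62] T(tool) [ 0.022 -0.019  0.015] w 0.00034725548741876256
130 [(238, 273), (276, 297)]
136 [(238, 295)]
142 [(265, 285)]
148 [(278, 285)]
154 [(279, 285), (292, 294), (310, 312)]
160 [(276, 294), (297, 298)]
166 [(261, 289)]
172 [(248, 277)]
178 [(245, 259)]
184 [(245, 257), (263, 266)]
[[282.30356975 157.02370691]]
```

Emit:
{"op": "servo_tool", "data": {
  "commands": [
    {"dx":0.0083,"dy":0,"dz":0.0095,"ax":0,"ay":0,"az":0},
    {"dx":0.0158,"dy":0,"dz":0.0195,"ax":0,"ay":0,"az":0},
    {"dx":0.0226,"dy":0,"dz":0.0301,"ax":0,"ay":0,"az":0},
    {"dx":0.0285,"dy":0,"dz":0.0411,"ax":0,"ay":0,"az":0},
    {"dx":0.0321,"dy":0,"dz":0.0487,"ax":0,"ay":0,"az":0}
  ]
}}

```text
time: 29.6
tcp_pos: [0.5905, 0.1428, 0.1201]
tool_rot: [[0.939, -0.343, -0.001], [-0.343, -0.939, -0.001], [-0.001, 0.001, -1.0]]
ft_force: [-0.8, 0.6, -0.5]
width: 0.0002
gripper_force: 0.1
```

Emit:
{"op": "servo_tool", "data": {
  "commands": [
    {"dx":0.003,"dy":0,"dz":0.004,"ax":0,"ay":0,"az":0},
    {"dx":0.005,"dy":0,"dz":0.0077,"ax":0,"ay":0,"az":0},
    {"dx":0.008,"dy":0,"dz":0.011,"ax":0,"ay":0,"az":0},
    {"dx":0.01,"dy":0,"dz":0.0141,"ax":0,"ay":0,"az":0},
    {"dx":0.01,"dy":0,"dz":0.0141,"ax":0,"ay":0,"az":0}
  ]
}}

```text
time: 30.02
tcp_pos: [0.5998, 0.1399, 0.1075]
tool_rot: [[0.939, -0.343, -0.0], [-0.343, -0.939, -0.0], [-0.0, 0.0, -1.0]]
ft_force: [-0.0, 0.2, -0.5]
width: 0.0005
gripper_force: 0.0
```

```bash
python3 -c "
from h import *
feel(2);to(stp(-80,0,82),-20)"
```

```text
t 30.12 stapler xyz -69.0 -0.1 108.11 F(tool) [0.59 0.2  0.18] T(tool) [ 0.034 -0.01   0.045] w 0.0003325599603393003
t 30.1167 tcp [0.5997 0.1402 0.1081] d(mm) [11.   0.  26.1] rot [-0.01 -0.01 -0.05] F [ 0.33 -0.16 -0.11] w 0.0003
```

Now press down slowly toward the catch, watching the force.

Emit:
{"op": "servo_tool", "data": {
  "commands": [
    {"dx":0.002,"dy":0,"dz":0.003,"ax":0,"ay":0,"az":0},
    {"dx":0.004,"dy":0,"dz":0.006,"ax":0,"ay":0,"az":0},
    {"dx":0.005,"dy":0,"dz":0.009,"ax":0,"ay":0,"az":0},
    {"dx":0.006,"dy":0,"dz":0.011,"ax":0,"ay":0,"az":0}
  ]
}}

```text
time: 30.45
tcp_pos: [0.6052, 0.1381, 0.0966]
tool_rot: [[0.939, -0.343, -0.0], [-0.343, -0.939, -0.0], [-0.0, 0.0, -1.0]]
ft_force: [0.1, 0.3, 1.1]
width: 0.0004
gripper_force: 0.7
```

Emit:
{"op": "servo_tool", "data": {
  "commands": [
    {"dx":0,"dy":0,"dz":0.001,"ax":0,"ay":0,"az":0},
    {"dx":0,"dy":0,"dz":0.002,"ax":0,"ay":0,"az":0},
    {"dx":0,"dy":0,"dz":0.003,"ax":0,"ay":0,"az":0}
  ]
}}

```text
time: 30.7
tcp_pos: [0.6056, 0.138, 0.0948]
tool_rot: [[0.939, -0.343, 0.001], [-0.343, -0.939, -0.0], [0.001, -0.0, -1.0]]
ft_force: [-1.5, -1.2, 8.6]
width: 0.0003
gripper_force: 4.4
```

Emit:
{"op": "servo_tool", "data": {
  "commands": [
    {"dx":0,"dy":0,"dz":0.001,"ax":0,"ay":0,"az":0},
    {"dx":0,"dy":0,"dz":0.002,"ax":0,"ay":0,"az":0},
    {"dx":0,"dy":0,"dz":0.003,"ax":0,"ay":0,"az":0}
  ]
}}

```text
time: 30.95
tcp_pos: [0.6062, 0.1379, 0.0922]
tool_rot: [[0.939, -0.343, 0.002], [-0.343, -0.939, -0.0], [0.002, -0.001, -1.0]]
ft_force: [0.3, -1.7, 5.1]
width: 0.0005
gripper_force: 2.3
```

```bash
python3 -c "
from h import *
feel(2)"
```

```text
t 31.05 stapler xyz -76.0 -0.0 91.66 F(tool) [ 1.65  0.8  -2.4 ] T(tool) [-0.082  0.312 -0.029] w 0.0003608504966559224
```

Emit:
{"op": "servo_tool", "data": {
  "commands": [
    {"dx":0,"dy":0,"dz":0.001,"ax":0,"ay":0,"az":0},
    {"dx":0,"dy":0,"dz":0.002,"ax":0,"ay":0,"az":0},
    {"dx":0,"dy":0,"dz":0.003,"ax":0,"ay":0,"az":0}
  ]
}}

```text
time: 31.3
tcp_pos: [0.6056, 0.1382, 0.088]
tool_rot: [[0.939, -0.343, 0.001], [-0.343, -0.939, 0.0], [0.001, -0.0, -1.0]]
ft_force: [1.3, -0.9, 2.1]
width: 0.0001
gripper_force: 0.8
```

Emit:
{"op": "servo_tool", "data": {
  "commands": [
    {"dx":0,"dy":0,"dz":0.001,"ax":0,"ay":0,"az":0},
    {"dx":0,"dy":0,"dz":0.002,"ax":0,"ay":0,"az":0},
    {"dx":0,"dy":0,"dz":0.003,"ax":0,"ay":0,"az":0}
  ]
}}

```text
time: 31.55
tcp_pos: [0.6042, 0.1383, 0.0841]
tool_rot: [[0.94, -0.342, -0.002], [-0.342, -0.94, -0.0], [-0.002, 0.001, -1.0]]
ft_force: [0.2, -1.0, -0.7]
width: 0.0003
gripper_force: 0.0
```

Emit:
{"op": "servo_tool", "data": {
  "commands": [
    {"dx":0,"dy":0,"dz":0.001,"ax":0,"ay":0,"az":0},
    {"dx":0,"dy":0,"dz":0.002,"ax":0,"ay":0,"az":0},
    {"dx":0,"dy":0,"dz":0.002,"ax":0,"ay":0,"az":0}
  ]
}}

```text
time: 31.8
tcp_pos: [0.6048, 0.1381, 0.0825]
tool_rot: [[0.939, -0.343, -0.001], [-0.343, -0.939, -0.0], [-0.001, 0.0, -1.0]]
ft_force: [-0.0, 0.1, -0.2]
width: 0.0004
gripper_force: 0.0
```

```bash
python3 -c "
from h import *
feel(2)"
```

```text
t 31.9 stapler xyz -74.9 0.0 82.84 F(tool) [ 0.04 -0.1  -0.17] T(tool) [ 0.028 -0.039  0.023] w 0.0004199233071478347
```

The catch has snapped (force vanished). Confirm the stop gently.

Emit:
{"op": "servo_tool", "data": {
  "commands": [
    {"dx":0,"dy":0,"dz":0.0005,"ax":0,"ay":0,"az":0},
    {"dx":0,"dy":0,"dz":0.001,"ax":0,"ay":0,"az":0},
    {"dx":0,"dy":0,"dz":0.0015,"ax":0,"ay":0,"az":0}
  ]
}}

```text
time: 32.15
tcp_pos: [0.6053, 0.1382, 0.0821]
tool_rot: [[0.939, -0.343, 0.0], [-0.343, -0.939, -0.0], [0.0, -0.0, -1.0]]
ft_force: [-1.9, -0.5, 7.6]
width: 0.0006
gripper_force: 3.7
```

```bash
python3 -c "
from h import *
feel(2)"
```

```text
t 32.25 stapler xyz -75.1 -0.1 82.1 F(tool) [-1.17  0.91 -4.45] T(tool) [-0.125 -0.343  0.004] w 0.0006621136764459707
```

The stop is at tip z 103.9 mm, exactly the shut height of 104. Lift clear and verify.

Emit:
{"op": "servo_tool", "data": {
  "commands": [
    {"dx":0,"dy":0,"dz":-0.01,"ax":0,"ay":0,"az":0},
    {"dx":0,"dy":0,"dz":-0.035,"ax":0,"ay":0,"az":0},
    {"dx":0,"dy":0,"dz":-0.065,"ax":0,"ay":0,"az":0},
    {"dx":0,"dy":0,"dz":-0.1,"ax":0,"ay":0,"az":0},
    {"dx":0,"dy":0,"dz":-0.13,"ax":0,"ay":0,"az":0}
  ]
}}

```text
time: 32.67
tcp_pos: [0.6054, 0.1382, 0.214]
tool_rot: [[0.939, -0.343, 0.001], [-0.343, -0.939, 0.0], [0.001, -0.001, -1.0]]
ft_force: [-0.1, 1.3, 0.1]
width: 0.0007
gripper_force: 0.0
```

Emit:
{"op": "servo_tool", "data": {
  "commands": [
    {"dx":0,"dy":0,"dz":0,"ax":0,"ay":0,"az":0},
    {"dx":0,"dy":0,"dz":0,"ax":0,"ay":0,"az":0},
    {"dx":0,"dy":0,"dz":0,"ax":0,"ay":0,"az":0}
  ]
}}

```text
time: 32.92
tcp_pos: [0.6048, 0.138, 0.2112]
tool_rot: [[0.939, -0.343, -0.001], [-0.343, -0.939, -0.0], [-0.0, 0.0, -1.0]]
ft_force: [0.2, 0.0, -0.4]
width: 0.0003
gripper_force: 0.0
```

```bash
python3 -c "
from h import *
feel(1)
b=r.capture('side')[...,::-1]; 
m=(b[...,2]<140)&(b[...,0]>b[...,2])
for c in range(246,318,6):
  w=np.where(m[150:212,c])[0]+150;print(c,w.min() if len(w) else None,w.max() if len(w) else None,end='; ')
print()
for th in(0,.05,.1):
  print(th,[proj('side',stp(85.6-a*np.cos(th)+26*np.sin(th),-15,78+a*np.sin(th)+26*np.cos(th)))[0].round(1).tolist() for a in(40,100,160,195)])
a=cv2.imread('pics/side0.png').astype(int);print('copper diff',abs(a[275:292,262:290]-b[275:292,262:290].astype(int)).mean())
"
```

```text
t 32.97 stapler xyz -74.2 0.6 210.34 F(tool) [-0.4  -0.08  0.43] T(tool) [-0.023 -0.058  0.028] w 0.0005937208245569839
246 178 198; 252 171 199; 258 172 200; 264 173 201; 270 174 202; 276 175 203; 282 176 205; 288 195 206; 294 203 207; 300 203 209; 306 205 209; 312 None None; 
0 [[264.1, 171.8], [280.2, 174.7], [296.5, 177.7], [306.2, 179.4]]
0.05 [[263.7, 171.3], [279.8, 173.5], [296.2, 175.8], [305.9, 177.1]]
0.1 [[263.3, 170.8], [279.3, 172.3], [295.7, 173.8], [305.5, 174.8]]
copper diff 3.3781512605042017
```

The head's top edge matches θ ≈ 0 and stays shut with the arm clear. Handing in.

```bash
python3 -c "
from workcell import r
print(r.finish_job())"
```

```text
the job is handed in; nothing more can be done
None
```

The steel strip is loaded and seated on the channel floor behind the nose plate, the head is clicked shut, the arm is clear, and the job was handed in at about 33 s; the highest force I read was about 21 N, when the closed fingers pressed on the strip's crown before the grasp (about 13 N on the strip at the stapler, about 9 N on the head).

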